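Free the seized lock pin and open the tank valve

ROBOT

A 6-joint arm with a two-finger parallel gripper is mounted at the origin on the work surface. World frame = base frame: x ahead of the robot, y to its left, z up, the work surface at z = 0. Lengths are in m, angles in rad, forces in N, time in s.
With the tool pointing down it reaches from about 0.375 to 0.975 m from the base axis. Payload 3.8 kg.
Tool frame: the origin (TCP) lies at the very end of the fingers, on their centre line; the grasp point (between the pads) lies 19 mm behind it; z points along the fingers, y is the direction in which the jaws open and shut (so a half turn about z gives the same grasp; the last joint's range is limited). The gripper opens to 85 mm and grips with 20 to 120 N. Pads are 22 mm wide; open, the fingers measure 114 mm over their backs; the gripper's body (76 mm by 85 mm) begins 54 mm behind the grasp point. The pads swing forward as they close: fully open they stand 13 mm farther back than shut.
Start: joints at [1.287, 0.264, 1.604, -0, 1.274, -0.037], TCP at [0.165, 0.655, 0.231] pointing down, gripper open.
Joint ranges: [-2.63, 2.63], [-0.94, 2.18], [0.31, 2.57], [-1.31, 4.45], [0, 2.66], [-2.55, 2.55]. Speed limits (rad/s): [2.57, 2.57, 3.14, 3.14, 3.14, 3.14].

INTERFACE

Orientations are given as a rotation vector (axis times angle).
In Python, from workcell import bot, viewer, finish_job gives the robot as it stands.
- The arm moves only by the tool servo_tool, never from a script. Its argument "plan" is a list that holds one entry, the list of rows, each a list of 6 numbers: the shift along the tool's x, y, z in cm, then the turn, a rotation vector about the tool's x, y, z in degrees. A call has 1 to 20 rows; each row is the pose to reach, as a shift and turn from the pose measured when the call began, along the tool's axes at that moment; what a row does not reach only later rows make up. A row lasts 1/12 s, in which the tool goes at most 41.7 mm and 7.16 degrees, less where a joint would pass 70% of its speed; a pose out of reach is approached as far as the arm can. A call with a gripper value outside its range is refused whole. "claw" is the finger opening in cm, from 0 to 8.54, set as the call begins (left out, the last holds). The fingers move at their own pace and stop on an object; "grip_force" is the grip in N (left out, the last holds). Time passes only in rows, so rows that repeat a pose let the fingers close. It gives the time, the measured TCP pose, the force and the opening at its end, in the units of the state.
- bot.read_state(): the state, without advancing time (a new reading comes with each control period).
- viewer.read_camera(name): name is "side" or "top"; returns a dict with "color" (420x560x3 uint8, red, green, blue), "fx", "fy", "cx", "cy" (pixels), "eye" and "rotation" of the camera in the world. Camera axes: x right, y down, z forward; pixel columns grow to the right and rows downward; lengths in m; the calibration is good to about 2 mm. A picture is of the moment at which its call begins. There is no depth.
- finish_job(): hands the job in, once; it reports no verdict.
The state is a dict: "time": time; "q": joint angles; "joint_vel": joint speeds; "joint_torque": joint torques, N m; "tool_pos": TCP position; "tcp_rot": TCP orientation; "wrist_force": force on the tool from outside, world axes, zero at the start; "torque": the same for the moment, N m; "width": opening from 0.0 (shut) to 1.0 (fully open).
Only numpy, scipy, OpenCV 4.12 (cv2) and the standard library are available. Lean on these libraries where they do the work, as an engineer would, in place of code of your own. Each camera call takes 0.05 s, during which the arm holds its last target.

TASK

The rinsed-out paint tank has to air with its outlet open, but the pin that locks the valve lever shut is stuck fast with dried paint. Take the drift punch, drive the pin right out from its headless end so that it drops on the bench, and lay the punch back down on the bench. Then swing the lever over from upright towards the spout, as far as its adjustable stop lets it go, feeling for that hard stop rather than forcing it, and leave the lever resting on it and the other things where they are.

Things in the scene. Friction and masses are not known exactly. Their poses are not given: they have to be found in the camera images.
- tank: Fixed steel mixing tank, 280 mm across, 354 high, with outlet pipe and brass ball valve (body radius 25 mm). Origin on the bench below the ball of the valve; z up, +y along the pipe from tank to spout, +x along the stem to the lever side, the way the pin comes out. In this frame: pipe axis z = 130 mm, tank wall at y = -115, lever plate x 39 to 45 mm.
- bore_mouth (a point): Mouth of the pin's bore in the lock boss (brass block on the valve body), on the face away from the lever, where the punch goes in; tank frame (8, 0, 180) mm, axes as the tank's. The bore runs along x, about 10 mm high, 11 wide. Boss: x 8 to 36 mm, 30 wide, top at z = 195.
- bore_exit (a point): Other end of the bore, at the boss face next to the lever; tank frame (36, 0, 180) mm. From here the way out goes on through a 12 mm square hole in the lever's plate (x 39 to 45 mm).
- stem_axis (a point): Point on the valve's stem, about which the lever turns, in the middle of the lever plate's thickness; tank frame (42, 0, 130) mm, axes as the tank's.
- spout (a point): Centre of the mouth of the turned-down brass spout, 33 mm in outside diameter; tank frame (0, 85, 97) mm.
- lever: Valve lever: steel plate with a sleeve. Origin on the stem axis; z along the arm, x as the tank's x. Starts upright (valve shut), locked by the pin. Freed, it swings over to the spout side and down until it runs on a hard adjustable stop, set anywhere from 65 to 88 degrees (90 is level, along the pipe). Stem friction 0.8 N m, 7 N at the sleeve; stays where left. Over 50 N on it is forcing.
- lever_grip (a point): Middle of the lever's black sleeve, 118 mm from the stem axis. Sleeve: 66 mm long, 26 mm wide (in the plane of swing), 14 mm thick along the stem.
- lever_end (a point): End of the lever, 151 mm from the stem axis, 281 mm above the bench while upright.
- pin: Plain steel lock pin through boss and lever: shank 10 mm in diameter, 44 long; flat head 18 mm across, 5 thick, on the lever side. Origin mid-shank on its axis, x towards the head. Dried paint grips it in the boss with about 9 to 18 N. It leaves only towards the tank's +x and drops once its headless end has passed the lever's outer face, about 41 mm of travel.
- pin_end (a point): Centre of the pin's headless end, 22 mm from the pin's origin. At the start it stands 2 to 6 mm proud of the boss at the bore mouth.
- punch: Drift punch of plain steel lying on the bench, 204 mm long, 0.14 to 0.22 kg: octagonal body 14 mm across flats, ending in a slim round shank 7 mm in diameter, 61 long, that passes through the bore. Origin on its axis in the body (7 mm above the bench), 125 mm behind the tip; x towards the tip. Body x -75 to 55 mm. Lies with the tip roughly away from the robot.
- punch_tip (a point): Centre of the flat tip of the punch's shank.
- chisel: Bystander: cold chisel, body like the punch's but ending in a flat edge 20 mm wide instead of a slim shank, 168 mm long. Origin on its axis in the body, x towards the edge. Lies beside the punch, on either side. Leave it alone.
- brush: Bystander: paint brush lying beyond the valve. Leave it alone.
- tin: Bystander: closed paint tin, 110 mm across, 120 mm high. Origin under its centre. Leave it alone.
- kettle: Bystander: open steel paint pot under the spout, 92 mm across, 70 mm high. Origin under its centre. Leave it alone.
Things that resemble listed ones, but are neither listed nor needed, are in the scene too. Leave any green look-alike of the punch alone.

How it is judged:
By the outcome, as a careful person would: the job done as asked, in the order asked, and still so for the second after the job is handed in, with the robot touching nothing.
It also fails if it takes over 70 s, if anything falls off the work surface, if the arm or the gripper's body presses on something with over 40 N, if the wrist force passes 120 N, or if a joint passes its speed limit or range.

## Working session

There is one attempt and no reset: what is moved stays moved. The work goes in short steps, Python scripts to look and compute and a tool call to move; the robot and the scene stay as the last step left them, time stands still between calls to the robot, and variables do not carry over. Pictures are saved under pics/ and viewed, and the job is handed in when it is done.

Besides the shell and the picture viewer there is one more tool, called after "Call:" by a JSON object that holds its "op" and its "data". servo_tool: Moves the arm, as the interface text tells. Its arguments: {"type":"object","properties":{"plan":{"type":"array"},"claw":{"type":"number"},"grip_force":{"type":"number"}},"required":["plan"]}

```bash
ls; mkdir -p pics
python3 - <<'E'
from workcell import bot, viewer
import cv2
print(bot.read_state())
for n in("side","top"):
    c=viewer.read_camera(n)
    cv2.imwrite(f"pics/{n}0.png",c["color"][:,:,::-1])
    print(n,{k:v for k,v in c.items() if k!="color"})
E
```

```text
pics
{'time': 0.0, 'q': array([ 1.28712445e+00,  2.64754007e-01,  1.60540503e+00,  9.45447916e-06,
        1.27369531e+00, -3.68874172e-02]), 'joint_vel': array([ 0.0008007 ,  0.00114726, -0.00234935, -0.00185421,  0.00232421,
       -0.00176852]), 'joint_torque': array([ 1.54883863e-03, -5.15124357e+01, -3.67306387e+01,  2.25195040e-04,
        1.28374898e-02,  2.71779314e-06]), 'tool_pos': array([0.1646756 , 0.65383599, 0.2299447 ]), 'tcp_rot': array([-0.38662374, -3.11733706,  0.00350444]), 'wrist_force': array([ 0.00204514, -0.62078034, -0.40361823]), 'torque': array([ 0.00811013, -0.00475699,  0.01062698]), 'width': 1.0005374889721863}
side {'fx': 531.7389454659411, 'fy': 531.7389454659411, 'cx': 284.33032287957803, 'cy': 209.99761299482486, 'eye': array([-0.10738932, -0.37828372,  0.78484963]), 'rotation': array([-2.0241486 ,  0.85943493, -0.4617779 ])}
top {'fx': 451.52818038714076, 'fy': 451.52818038714076, 'cx': 278.7154693858143, 'cy': 209.87818018754982, 'eye': array([0.40658016, 0.23692068, 1.05800875]), 'rotation': array([-2.18752213,  2.14736762, -0.11024532])}
```

View pics/side0.png

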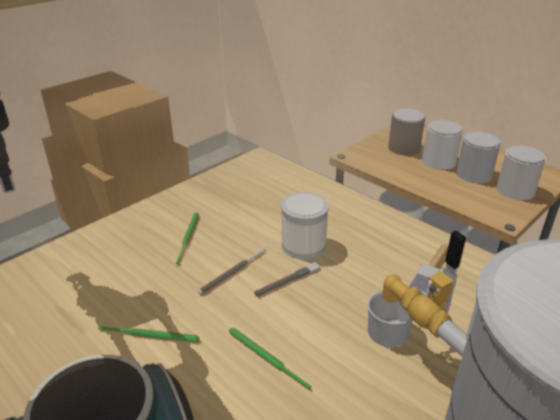

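View pics/top0.png

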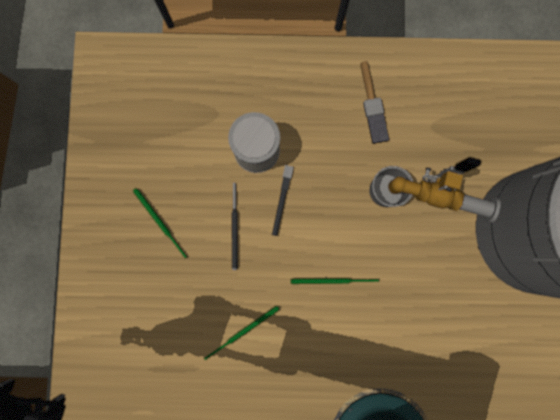

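The side view shows the tank and valve at right, with the spout near (395,287) and the sleeve near (456,250). The grey punch runs from (202,290) to (265,252), and the chisel is beside it. In the top view the punch tip is near (236,184) and its butt near (236,266). I'll enlarge the images for exact pixels.

```bash
cat > h.py <<'E'
import numpy as np, cv2
from scipy.spatial.transform import Rotation as R
from workcell import bot, viewer
def cams():
    return {n:viewer.read_camera(n) for n in("side","top")}
def proj(c,P):
    P=np.atleast_2d(P); q=(P-c["eye"])@R.from_rotvec(c["rotation"]).as_matrix()
    return np.c_[c["fx"]*q[:,0]/q[:,2]+c["cx"],c["fy"]*q[:,1]/q[:,2]+c["cy"]]
def onz(c,uv,z):
    d=R.from_rotvec(c["rotation"]).as_matrix()@np.array([(uv[0]-c["cx"])/c["fx"],(uv[1]-c["cy"])/c["fy"],1])
    return c["eye"]+d*(z-c["eye"][2])/d[2]
def crop(c,x0,y0,w,h,s,name):
    im=c["color"][y0:y0+h,x0:x0+w,::-1]
    cv2.imwrite("pics/"+name,cv2.resize(im,None,fx=s,fy=s,interpolation=cv2.INTER_CUBIC))
E
python3 - <<'E'
from h import *
import pickle
C=cams(); pickle.dump(C,open("c0.pkl","wb"))
crop(C["top"],380,130,130,98,6,"t_valve.png")
crop(C["top"],200,160,100,120,5,"t_punch.png")
crop(C["side"],360,220,130,130,4.6,"s_valve.png")
crop(C["side"],190,230,140,80,5.7,"s_punch.png")
E
```

```text
(no output)
```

View pics/t_valve.png

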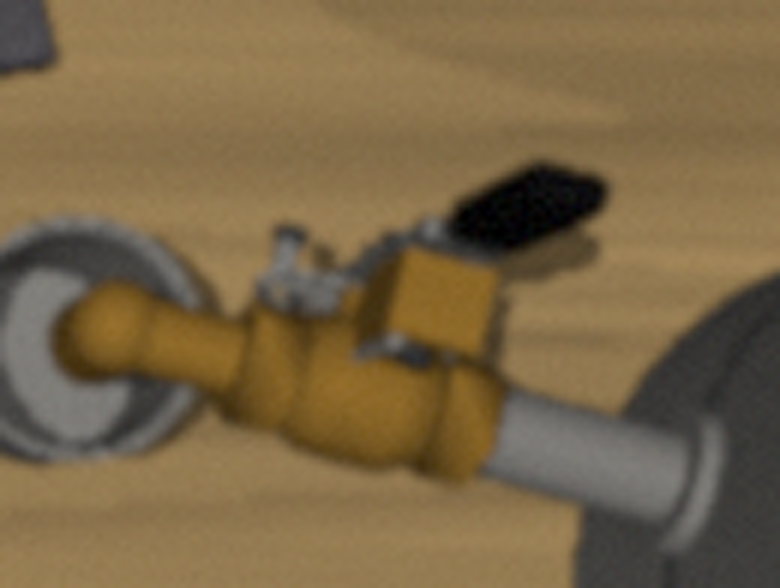

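View pics/t_punch.png

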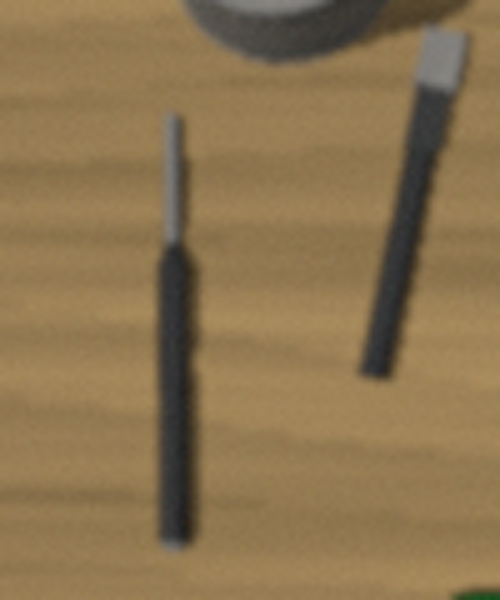

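View pics/s_valve.png

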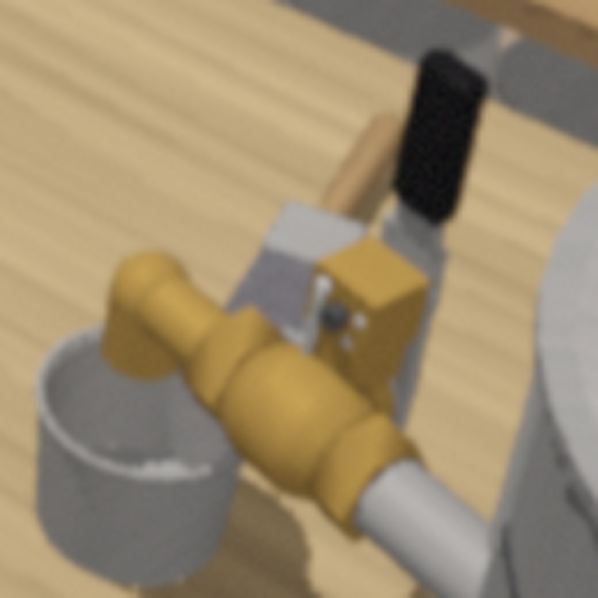

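View pics/s_punch.png

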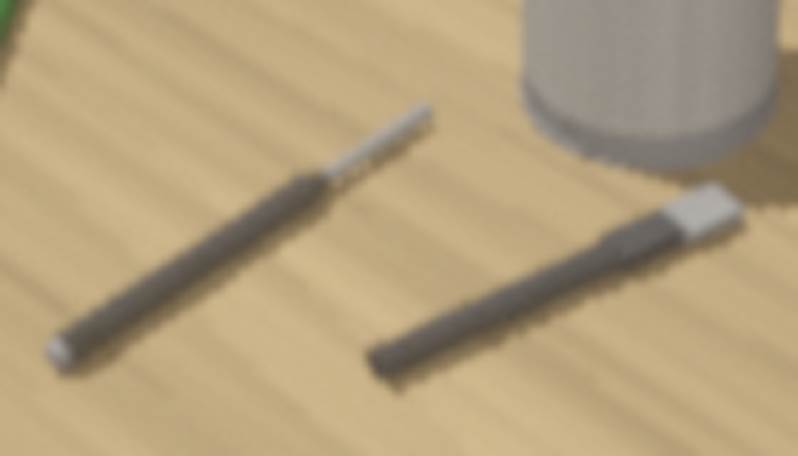

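Run:
```python
from h import *
import pickle
C=pickle.load(open("c0.pkl","rb"))
crop(C["top"],425,160,50,40,15,"t_boss.png")
crop(C["side"],420,260,50,45,13,"s_boss.png")
```

```text
(no output)
```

View pics/t_boss.png

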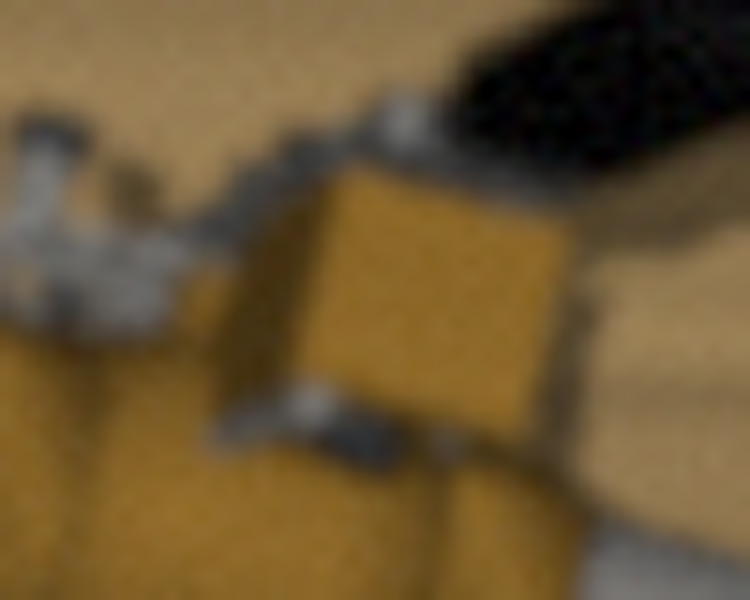

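View pics/s_boss.png

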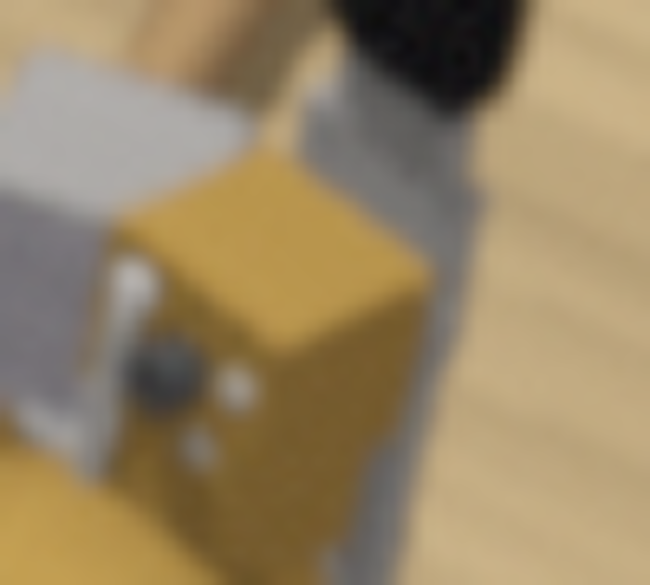

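```bash
cat > fit0.py <<'E'
from h import *
import pickle
from scipy.optimize import least_squares
C=pickle.load(open("c0.pkl","rb"))
def f(U,x0,y0,s): U=np.array(U,float); return (U+.5)/s-.5+[x0,y0]
P=np.array([[36,15,195],[36,-15,195],[8,-15,195],[8,15,195]])/1000.
T=f([[340,162],[578,225],[530,435],[292,370]],425,160,15)
S=f([[262,148],[432,268],[285,352],[115,225]],420,260,13)
def W(p,P): return R.from_euler("z",p[2]).apply(P)+[p[0],p[1],p[3] if len(p)>3 else 0]
for use in("top","side","both","both+z"):
    def r(p):
        a=(proj(C["top"],W(p,P))-T).ravel(); b=(proj(C["side"],W(p,P))-S).ravel()
        return a if use=="top" else b if use=="side" else np.r_[a,b]
    o=least_squares(r,[0.47,-0.2,0]+([0] if use=="both+z" else []))
    print(use,o.x.round(4),np.degrees(o.x[2]).round(2),o.fun.round(1))
# joint fit extra: pin proud
p=o.x
E
cat >> fit0.py <<'E'
for use in("both",):
    o=least_squares(lambda p:np.r_[(proj(C["top"],W(p,P))-T).ravel(),(proj(C["side"],W(p,P))-S).ravel()],[0.47,-0.2,0])
np.save("tank.npy",o.x)
for nm,pt in dict(spout=[0,85,97],sleeve=[42,0,248],end=[42,0,281],pin=[4,0,180],flange=[0,-115,130]).items():
    w=W(o.x,np.array(pt)/1000); print(nm,w.round(4),proj(C["top"],w).round(1),proj(C["side"],w).round(1))
# punch
print("top tip",onz(C["top"],f([172,113],200,160,5),.007),"butt",onz(C["top"],f([175,545],200,160,5),.007))
print("side tip",onz(C["side"],f([428,108],190,230,5.7),.007),"butt",onz(C["side"],f([60,352],190,230,5.7),.007))
print("chisel",onz(C["top"],f([445,28],200,160,5),.007),onz(C["top"],f([377,377],200,160,5),.007))
E
python3 fit0.py
```

```text
top [ 0.5403 -0.0924 -0.247 ] -14.15 [ 0.4  0.2 -0.4 -0.  -0.4 -0.2  0.3  0.1]
side [ 0.5392 -0.0952 -0.2131] -12.21 [-0.1 -0.3  0.4  0.3  0.1  0.1 -0.4 -0.2]
both [ 0.5401 -0.0939 -0.2305] -13.21 [ 0.8  0.3  0.1 -0.1  0.3 -0.2  1.   0.3 -0.2 -0.7  0.1 -0.1 -0.4 -0.4
 -0.7 -0.8]
both+z [ 0.5409 -0.0939 -0.2304 -0.0018] -13.2 [ 0.5  0.1 -0.3 -0.4 -0.  -0.5  0.6  0.  -0.1 -0.2  0.2  0.5 -0.4  0.2
 -0.6 -0.2]
spout [ 0.5595 -0.0111  0.097 ] [[395.7 187.4]] [[389.2 296.7]]
sleeve [ 0.5809 -0.1035  0.248 ] [[467.6 164. ]] [[454.3 249.1]]
end [ 0.5809 -0.1035  0.281 ] [[475.4 160.2]] [[458.  232.8]]
pin [ 0.5439 -0.0948  0.18  ] [[449.2 189.5]] [[431.2 288.7]]
flange [ 0.5138 -0.2058  0.13  ] [[494.3 208.6]] [[478.1 355.3]]
top tip [0.57913011 0.34623697 0.007     ] butt [0.37736209 0.33904235 0.007     ]
side tip [0.57878222 0.34394805 0.007     ] butt [0.3792166  0.33698278 0.007     ]
chisel [0.62216476 0.2183245  0.007     ] [0.45663296 0.2472725  0.007     ]
```

```bash
cat >> h.py <<'E'
def Rdown(yawx):
    """tool z down, tool y (jaws) perpendicular to heading yawx(deg), tool x = -heading (as at start)"""
    a=np.radians(yawx); h=np.array([np.cos(a),np.sin(a),0]); z=np.array([0,0,-1.])
    x=-h; y=np.cross(z,x); return R.from_matrix(np.c_[x,y,z])
def shift(pos,rot,st=None):
    st=st or bot.read_state(); r=R.from_rotvec(st["tcp_rot"])
    return (r.inv().apply(np.array(pos)-st["tool_pos"])*100).round(2),np.degrees((r.inv()*rot).as_rotvec()).round(2)
E
python3 - <<'E'
from h import *
print(Rdown(2).as_matrix().round(2), R.from_rotvec(bot.read_state()["tcp_rot"]).as_matrix().round(2))
print(shift([.454,.3407,.09],Rdown(2)))
E
```

```text
[[-1.   -0.03  0.  ]
 [-0.03  1.    0.  ]
 [-0.    0.   -1.  ]] [[-0.97  0.24 -0.  ]
 [ 0.24  0.97 -0.  ]
 [ 0.   -0.   -1.  ]]
(array([-35.7 , -23.3 ,  14.08]), array([-8.000e-02, -1.000e-02, -1.614e+01]))
```

Call:
{"op": "servo_tool", "data": {"plan": [[[-3.5,-2.3,1,0,0,-4],[-7,-4.6,2.5,0,0,-8],[-10.5,-6.9,4,0,0,-12],[-14,-9.2,5.5,-0.1,0,-16.1],[-17.5,-11.5,7,-0.1,0,-16.1],[-21,-13.8,8.5,-0.1,0,-16.1],[-24.5,-16.1,10,-0.1,0,-16.1],[-28,-18.4,11.5,-0.1,0,-16.1],[-31.5,-20.7,13,-0.1,0,-16.1],[-34,-22.3,14,-0.1,0,-16.1],[-35.7,-23.3,14.1,-0.1,0,-16.1],[-35.7,-23.3,14.1,-0.1,0,-16.1],[-35.7,-23.3,14.1,-0.1,0,-16.1],[-35.7,-23.3,14.1,-0.1,0,-16.1]]], "claw": 5, "grip_force": 80}}

```text
time: 1.37
tool_pos: [0.4539, 0.3409, 0.0898]
tcp_rot: [0.052, -3.141, -0.001]
wrist_force: [0.1, 1.0, 1.0]
width: 0.582
```

Run:
```python
from h import *
C=cams();s=bot.read_state();print(s["time"],s["tool_pos"],s["width"],s["wrist_force"])
crop(C["top"],170,140,160,160,3.7,"t1.png")
crop(C["side"],150,170,200,150,4,"s1.png")
print(shift([.454,.3407,.04],Rdown(2)),shift([.454,.3407,.002],Rdown(2)))
print(proj(C["side"],s["tool_pos"]),proj(C["top"],s["tool_pos"]))
```

```text
1.4667 [0.45348345 0.34184762 0.09018849] 0.5881534191073177 [ 1.98544105e-04 -4.75999402e-01 -1.38739803e-01]
(array([-0.05, -0.12,  5.02]), array([0.06, 0.01, 0.03])) (array([-0.05, -0.13,  8.82]), array([0.06, 0.01, 0.03]))
[[222.73365419 244.20065293]] [[230.50830385 233.7960055 ]]
```

View pics/t1.png

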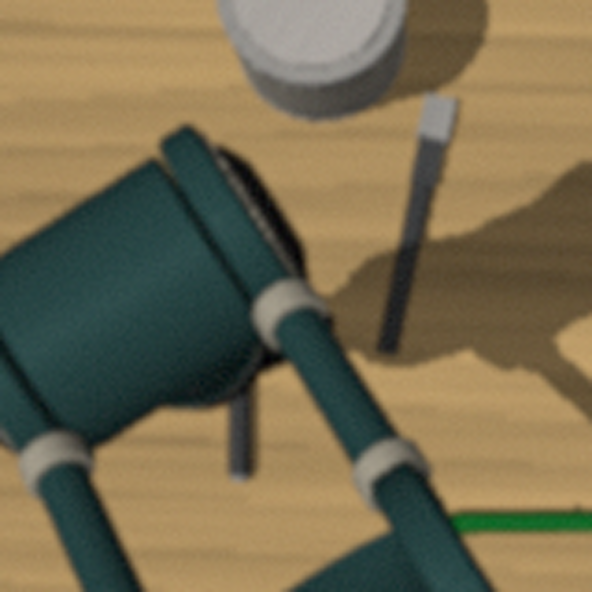

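View pics/s1.png

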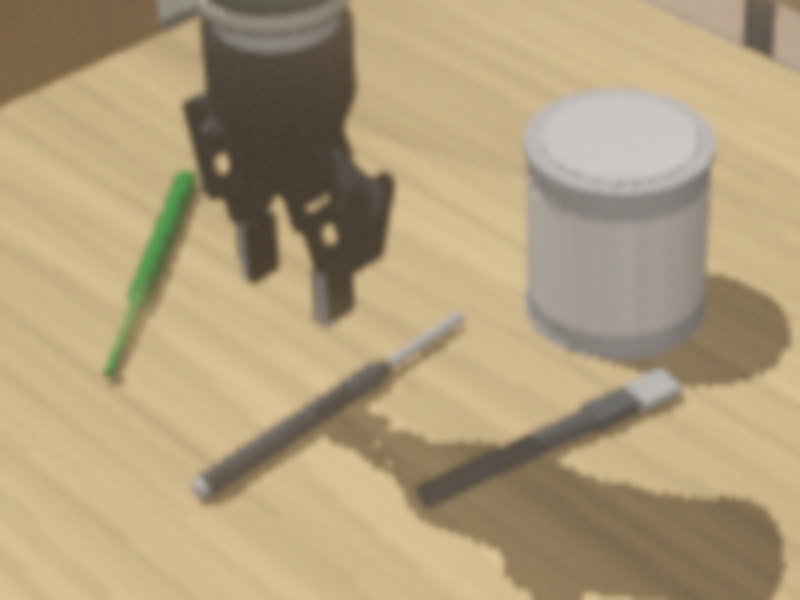

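The side view shows the jaws at about (295,270) in the crop, straddling the grey punch. The chisel is clear of them. Descending.

Call:
{"op": "servo_tool", "data": {"plan": [[[0,-0.1,2.5,0.1,0,0],[0,-0.1,5,0.1,0,0],[0,-0.1,6.5,0.1,0,0],[0,-0.1,7.5,0.1,0,0],[0,-0.1,8.2,0.1,0,0],[0,-0.1,8.6,0.1,0,0],[0,-0.1,8.7,0.1,0,0],[0,-0.1,8.7,0.1,0,0]]]}}

```text
time: 2.13
tool_pos: [0.4539, 0.3415, 0.0038]
tcp_rot: [-0.056, 3.14, -0.0]
wrist_force: [-0.6, -0.2, 0.7]
width: 0.586
```

Call:
{"op": "servo_tool", "data": {"plan": [[[0,0,0,0,0,0],[0,0,0,0,0,0],[0,0,0,0,0,0],[0,0,0,0,0,0],[0,0,0,0,0,0],[0,0,0,0,0,0],[0,0,0,0,0,0],[0,0,0,0,0,0]]], "claw": 0, "grip_force": 80}}

```text
time: 2.8
tool_pos: [0.4546, 0.342, 0.005]
tcp_rot: [-0.056, 3.139, 0.001]
wrist_force: [-1.1, -0.7, 6.4]
width: 0.128
```

Run:
```python
from h import *
C=cams();s=bot.read_state();print(s["time"],s["tool_pos"],s["width"],s["wrist_force"])
crop(C["side"],190,220,90,80,8,"s2.png")
```

```text
2.9 [0.45462303 0.3419771  0.00499543] 0.12471778550523104 [-1.64652447 -0.81658694  6.25051864]
```

View pics/s2.png

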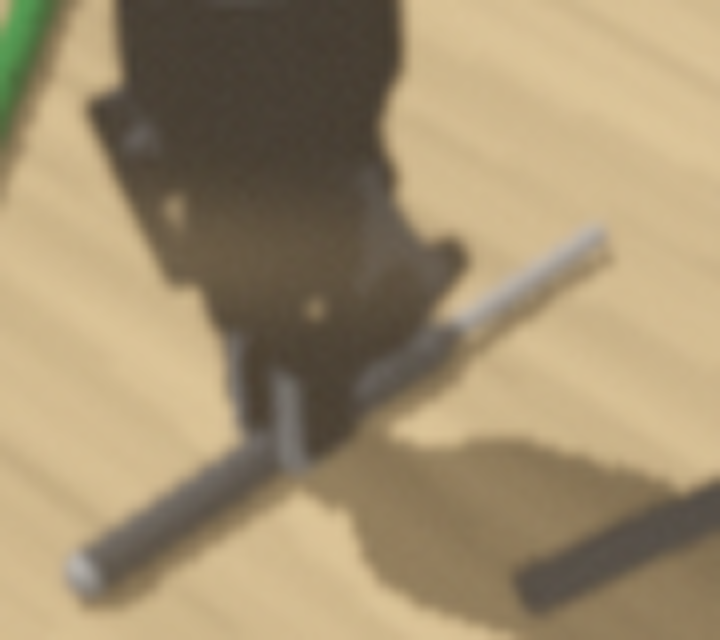

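Opening reads 10.7 mm rather than 14, with 6 N upward. The fingertips are probably riding on the octagon's upper facets, so I'll reopen and go lower.

Call:
{"op": "servo_tool", "data": {"plan": [[[0,0,0,0,0,0],[0,0,0,0,0,0],[0,0,0,0,0,0],[0,0,0.1,0,0,0],[0,0,0.2,0,0,0],[0,0,0.3,0,0,0],[0,0,0.4,0,0,0],[0,0,0.4,0,0,0]]], "claw": 2.5}}

```text
time: 3.57
tool_pos: [0.4543, 0.3418, 0.0005]
tcp_rot: [-0.056, 3.139, 0.001]
wrist_force: [0.1, -0.2, 0.1]
width: 0.292
```

Run:
```python
from h import *
s=bot.read_state();print(s["time"],s["tool_pos"],s["width"],s["wrist_force"])
print(shift([.454,.3407,.0],Rdown(2)))
C=cams()
crop(C["side"],190,220,90,80,8,"s3.png")
```

```text
3.5667 [0.45433971 0.34178734 0.00052494] 0.2920289807077837 [ 0.08936758 -0.16879311  0.09871293]
(array([ 0.04, -0.11,  0.05]), array([0.02, 0.1 , 0.05]))
```

View pics/s3.png

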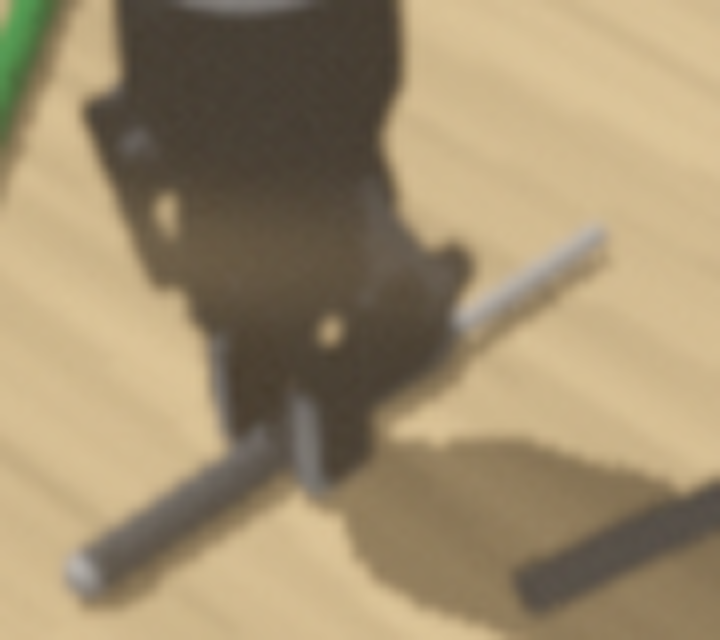

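Call:
{"op": "servo_tool", "data": {"plan": [[[0,-0.1,0,0,0,0],[0,-0.1,0,0,0,0],[0,-0.1,0,0,0,0],[0,-0.1,0,0,0,0],[0,-0.1,0,0,0,0],[0,-0.1,0,0,0,0],[0,-0.1,0,0,0,0],[0,-0.1,0,0,0,0]]], "claw": 0, "grip_force": 60}}

```text
time: 4.33
tool_pos: [0.4548, 0.3411, 0.001]
tcp_rot: [-0.056, 3.138, 0.001]
wrist_force: [-0.2, 0.1, 2.9]
width: 0.145
```

Call:
{"op": "servo_tool", "data": {"plan": [[[0,0,-0.5,0,0,0],[0,0,-1.5,0,0,0],[0,0,-3,0,0,0],[0,0,-5,0,0,0],[0,0,-7,0,0,0],[0,0,-9,0,0,0],[0,0,-10,0,0,0],[0,0,-10,0,0,0],[0,0,-10,0,0,0]]]}}

```text
time: 5.08
tool_pos: [0.4547, 0.3411, 0.1015]
tcp_rot: [-0.056, 3.138, 0.002]
wrist_force: [-0.7, -0.2, -1.0]
width: 0.143
```

Run:
```python
from h import *
s=bot.read_state();print(s["time"],s["tool_pos"],s["width"],s["wrist_force"],s["torque"])
C=cams()
crop(C["side"],160,160,140,120,5.5,"s4.png")
crop(C["top"],170,140,160,160,3.7,"t4.png")
```

```text
5.0833 [0.45469319 0.34106748 0.10147454] 0.1427365735485288 [-0.69983498 -0.24640227 -0.96190602] [-0.03094009  0.00175476  0.04230473]
```

View pics/s4.png

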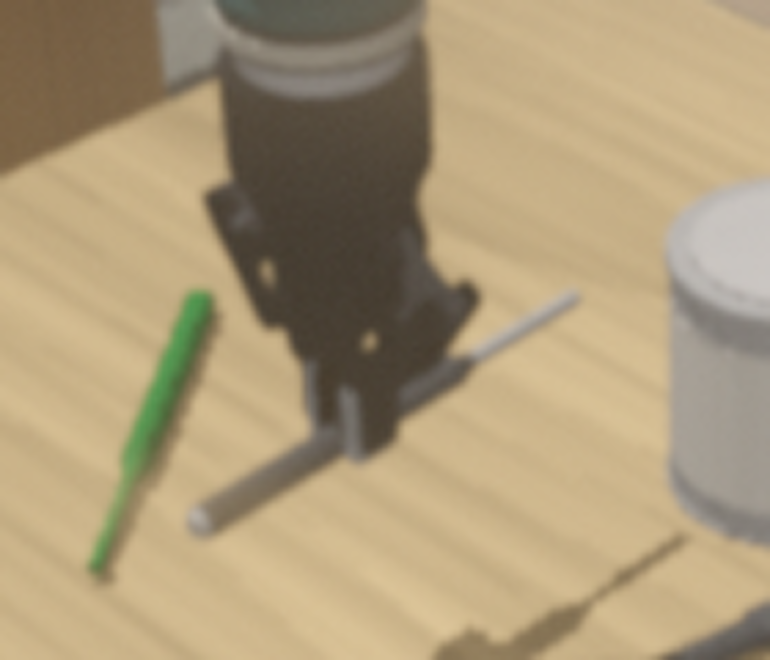

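View pics/t4.png

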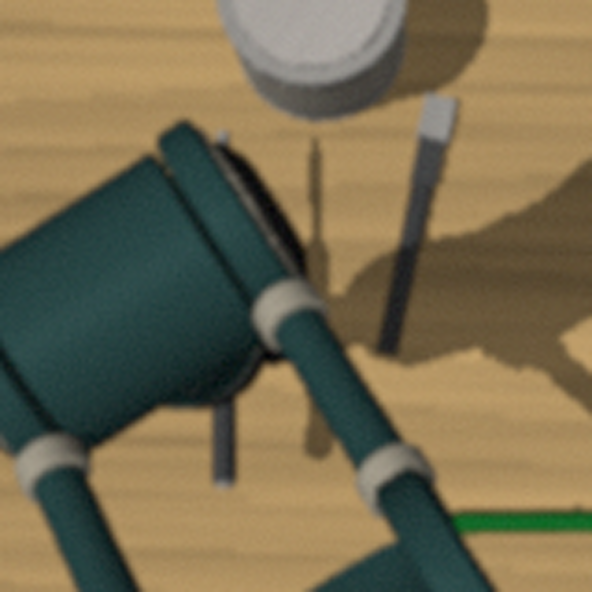

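```bash
cat >> h.py <<'E'
def f(U,x0,y0,s): return (np.array(U,float)+.5)/s-.5+[x0,y0]
def tri(C,uvt,uvs):
    """nearest point to the two rays"""
    A=[];b=[]
    for n,uv in(("top",uvt),("side",uvs)):
        c=C[n]; d=onz(c,uv,0)-c["eye"]; d/=np.linalg.norm(d); M=np.eye(3)-np.outer(d,d); A.append(M); b.append(M@c["eye"])
    X,res,_,_=np.linalg.lstsq(np.vstack(A),np.hstack(b),rcond=None); return X,np.sqrt(res)
E
python3 - <<'E'
from h import *
C=cams()
t=tri(C,f([223,138],170,140,3.7),f([575,297],160,160,5.5));b=tri(C,f([223,484],170,140,3.7),f([202,520],160,160,5.5))
print(t,b,t[0]-b[0])
E
```

```text
(array([0.57542379, 0.34309629, 0.10892763]), array([0.00343126])) (array([0.37795522, 0.33741117, 0.10883873]), array([0.00317715])) [1.97468568e-01 5.68512639e-03 8.88988769e-05]
```

Both views show the punch level in the jaws, with its tip about 124.5 mm ahead of the TCP and its axis 6 mm above it. Moving to the valve, tip 20 mm short of the bore mouth and 20 mm high.

```bash
cat >> h.py <<'E'
TK=np.array([.5402,-.0939]); YAW=-13.2
def tcp_for_tip(p,yaw=YAW,L=.1245,dz=.006):
    """tank-frame tip mm -> TCP world"""
    w=R.from_euler("z",YAW,degrees=True).apply(np.array(p)/1000)+[*TK,0]
    a=np.radians(yaw); return w-[L*np.cos(a),L*np.sin(a),dz]
E
python3 - <<'E'
from h import *
for p in([-20,0,200],[-12,0,180]): t=tcp_for_tip(p);print(t,shift(t,Rdown(YAW)))
E
```

```text
[ 0.39951785 -0.0609033   0.194     ] (array([  6.81, -39.9 ,  -9.43]), array([-0.06, -0.  , 15.25]))
[ 0.40730648 -0.06273011  0.174     ] (array([  6.04, -40.1 ,  -7.43]), array([-0.06, -0.  , 15.25]))
```

Call:
{"op": "servo_tool", "data": {"plan": [[[0.5,0,-3,0,0,0],[1,-2,-6,0,0,1],[1.5,-5,-9.4,0,0,3],[2,-8.5,-9.4,0,0,5],[2.5,-12,-9.4,0,0,7],[3,-15.5,-9.4,0,0,9],[3.5,-19,-9.4,0,0,11],[4,-22.5,-9.4,0,0,13],[4.6,-26,-9.4,0,0,15.2],[5.2,-29.5,-9.4,0,0,15.2],[5.8,-33,-9.4,0,0,15.2],[6.3,-36,-9.4,0,0,15.2],[6.6,-38,-9.4,0,0,15.2],[6.8,-39.4,-9.4,0,0,15.2],[6.8,-39.9,-9.4,0,0,15.2],[6.8,-39.9,-9.4,0,0,15.2],[6.8,-39.9,-9.4,0,0,15.2],[6.8,-39.9,-9.4,0,0,15.2]]]}}

```text
time: 6.78
tool_pos: [0.3996, -0.0601, 0.1932]
tcp_rot: [-0.358, -3.12, 0.001]
wrist_force: [-0.2, 1.2, -1.0]
width: 0.144
```

Run:
```python
from h import *
import pickle
C=cams();s=bot.read_state();print(s["time"],s["tool_pos"],s["width"],s["wrist_force"],s["tcp_rot"])
pickle.dump(C,open("c5.pkl","wb"))
crop(C["side"],340,200,160,140,4.5,"s5.png")
crop(C["top"],380,130,150,120,5,"t5.png")
t=tcp_for_tip([-13,0,182]);print(t,shift(t,Rdown(YAW)))
```

```text
6.8833 [ 0.39972164 -0.06001412  0.19344517] 0.13963360959842414 [ 0.49257129  0.49787805 -1.1677729 ] [-3.57361549e-01 -3.12077183e+00  9.29181681e-04]
[ 0.4063329  -0.06250176  0.176     ] (array([-0.7 , -0.09,  1.74]), array([-0.04, -0.02,  0.13]))
```

View pics/s5.png

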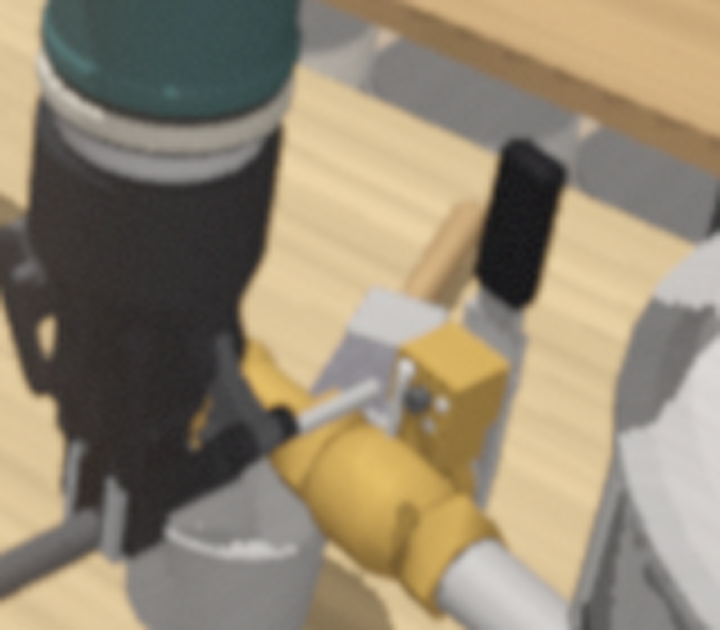

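View pics/t5.png

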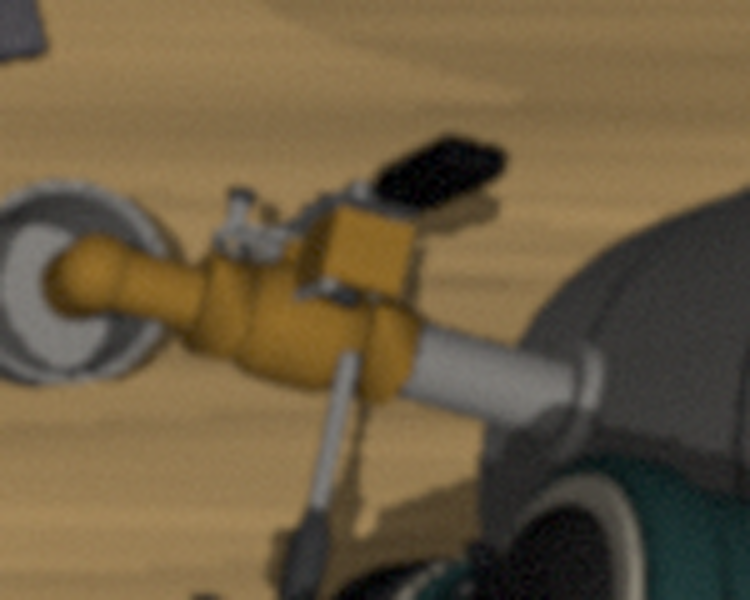

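Run:
```python
from h import *
import pickle
C=pickle.load(open("c5.pkl","rb"))
crop(C["side"],395,265,60,45,13,"s5b.png")
crop(C["top"],425,165,50,45,13,"t5b.png")
```

```text
(no output)
```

View pics/s5b.png

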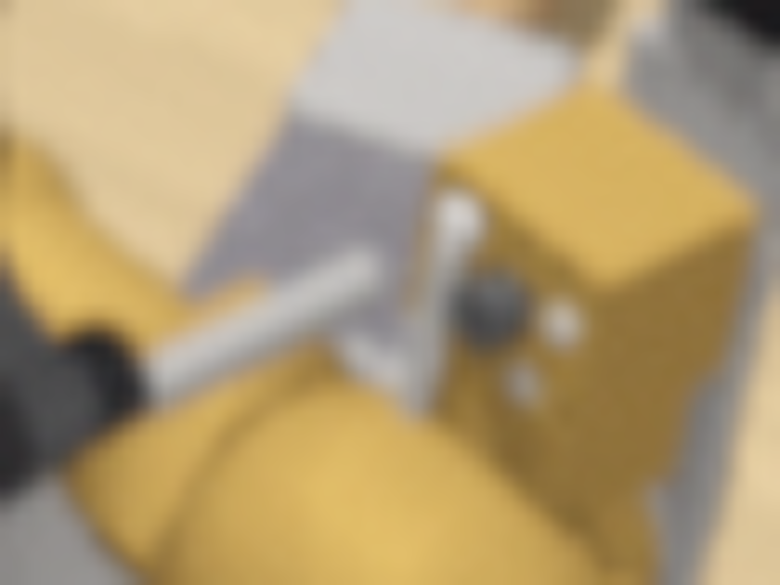

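View pics/t5b.png

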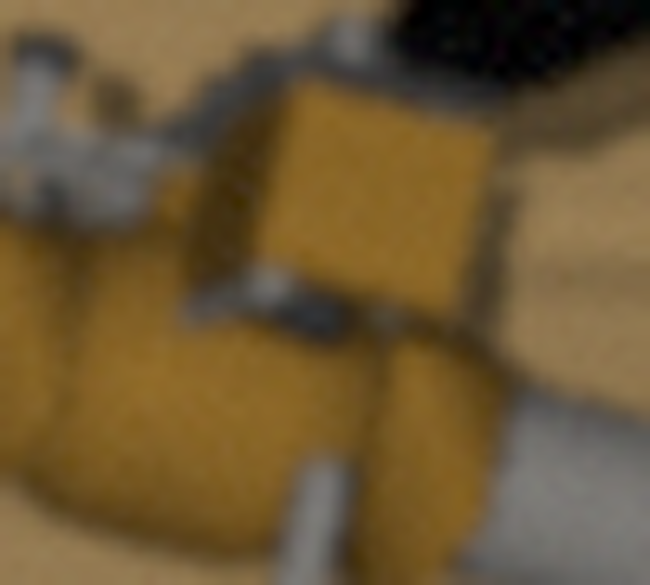

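```bash
cat > rel.py <<'E'
from h import *
import pickle
# pooled triangulated boss frame from both picture pairs
C=pickle.load(open("c0.pkl","rb"))
P=np.array([[36,15,195],[36,-15,195],[8,-15,195],[8,15,195]])/1000.
T1=f([[340,162],[578,225],[530,435],[292,370]],425,160,15); S1=f([[262,148],[432,268],[285,352],[115,225]],420,260,13)
T2=f([[293,80],[496,125],[460,305],[255,245]],425,165,13); S2=f([[590,88],[752,212],[608,285],[440,158]],395,265,13)
Q=np.array([tri(C,(a+b)/2,(c+d)/2)[0] for a,b,c,d in zip(T1,T2,S1,S2)])
Rt,_=R.align_vectors(Q-Q.mean(0),P-P.mean(0))
from scipy.optimize import least_squares
yaw=least_squares(lambda y:(R.from_euler("z",y[0]).apply(P-P.mean(0))-(Q-Q.mean(0))).ravel(),[-.23]).x[0]
Rz=R.from_euler("z",yaw); t0=Q.mean(0)-Rz.apply(P.mean(0))
def totank(w): return Rz.inv().apply(w-t0)*1000
if __name__=="__main__":
    print("yaw",np.degrees(yaw),t0.round(4),"rot full",Rt.as_euler("zyx",degrees=True).round(1)); print(np.array([totank(q) for q in Q]).round(1))
    tip=tri(C,f([325,458],425,165,13),f([372,265],395,265,13)); print("tip",tip,totank(tip[0]).round(1))
    pin=tri(C,f([315,328],425,165,13),f([495,308],395,265,13)); print("pin",pin,totank(pin[0]).round(1))
    s=bot.read_state(); print("tip expected",(R.from_euler("z",YAW,degrees=True).inv().apply(s["tool_pos"]+[.1245*np.cos(np.radians(YAW)),.1245*np.sin(np.radians(YAW)),.006]-[*TK,0])*1000).round(1))
E
python3 rel.py
```

```text
yaw -14.545762551281717 [ 0.5412 -0.0933 -0.0021] rot full [-14.5   0.8  -3.7]
[[ 35.8  15.4 194.1]
 [ 35.5 -14.7 195.9]
 [  7.8 -15.7 196.1]
 [  8.8  15.  193.9]]
tip (array([ 0.52189459, -0.08873366,  0.19855846]), array([0.00137975])) [-19.9  -0.5 200.7]
pin (array([ 0.54461038, -0.0951558 ,  0.1803106 ]), array([0.00244983])) [  3.7  -1.  182.4]
tip expected [-20.    0.9 199.4]
```

Run:
```python
from h import *
import pickle
C=pickle.load(open("c0.pkl","rb"))
e=f([105,332],380,130,6);g=f([693,482],380,130,6)
print(e,g,np.degrees(np.arctan2(*(g-e)[::-1])))
for y in(-12,-13,-14,-15):
    W=lambda p:R.from_euler("z",y,degrees=True).apply(np.array(p)/1000.)+[*TK,0]
    a,b=[proj(C["top"],W(p))[0] for p in([0,85,130],[0,-115,130])]
    c,d=[proj(C["side"],W(p))[0] for p in([0,85,130],[0,-80,130])]
    print(y,a,b,np.degrees(np.arctan2(*(b-a)[::-1])),"side",c,d,np.degrees(np.arctan2(*(d-c)[::-1])))
crop(C["side"],370,260,130,110,6,"s_pipe.png")
```

```text
[397.08333333 184.91666667] [495.08333333 209.91666667] 14.311041262606427
-12 [399.60177601 185.72584271] [494.49008967 207.35082116] 12.838397111853942 side [390.59745157 283.71838955] [461.66388255 340.53553207] 38.64210506728651
-13 [399.75009185 185.03926313] [494.30875309 208.28951336] 13.813951386152818 side [391.19660126 283.41894143] [461.07797217 340.89735727] 39.43778004773754
-14 [399.91053313 184.35589333] [494.11068147 209.22451337] 14.788553020104521 side [391.80459337 283.12786108] [460.47949322 341.25008985] 40.24253155366937
-15 [400.08304562 183.67593842] [493.89592498 210.1555311 ] 15.762233140581325 side [392.4212586 282.8452038] [459.86863628 341.59358142] 41.05669153097599
```

View pics/s_pipe.png

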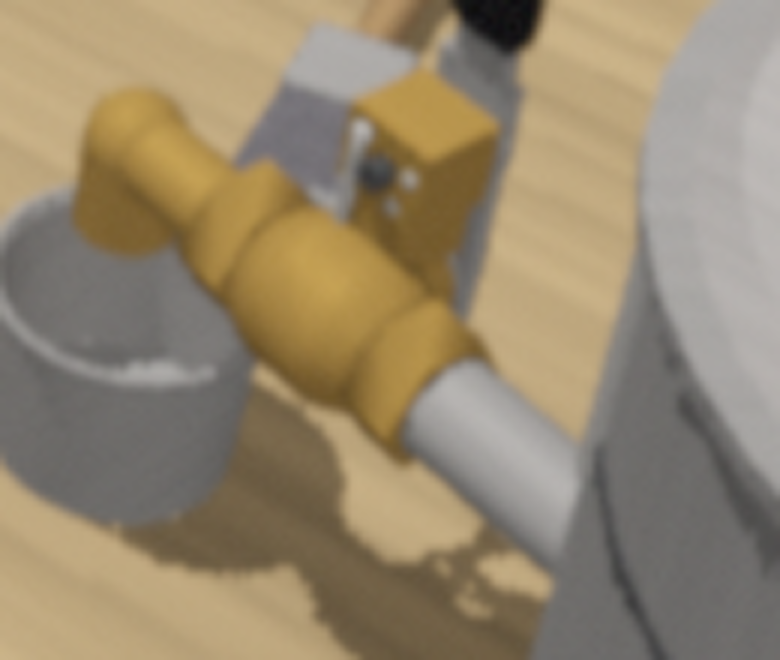

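```bash
sed -i 's/^Rz=R.from_euler("z",yaw)/yaw=np.radians(-13.6); Rz=R.from_euler("z",yaw)/' rel.py; sed -i 's/YAW=-13.2/YAW=-13.6/' h.py; python3 rel.py
python3 - <<'E'
from h import *
s=bot.read_state();r=R.from_rotvec(s["tcp_rot"]);print(r.as_matrix().round(3)); print(shift(s["tool_pos"],Rdown(YAW)))
E
```

```text
yaw -13.6 [ 0.5411 -0.0936 -0.0021] rot full [-14.5   0.8  -3.7]
[[ 36.1  15.2 194.1]
 [ 35.3 -14.9 195.9]
 [  7.6 -15.5 196.1]
 [  9.1  15.2 193.9]]
tip (array([ 0.52189459, -0.08873366,  0.19855846]), array([0.00137975])) [-1.990e+01  2.000e-01  2.007e+02]
pin (array([ 0.54461038, -0.0951558 ,  0.1803106 ]), array([0.00244983])) [  3.7  -0.7 182.4]
tip expected [-2.000e+01 -1.000e-01  1.994e+02]
[[-0.974  0.226 -0.   ]
 [ 0.226  0.974 -0.001]
 [ 0.    -0.001 -1.   ]]
(array([0., 0., 0.]), array([-0.04, -0.02,  0.53]))
```

Call:
{"op": "servo_tool", "data": {"plan": [[[0,0,0.5,0,0,0.2],[0,0.1,1.2,0,0,0.5],[0,0.1,1.95,0,0,0.5],[-0.4,0.1,1.95,0,0,0.5],[-0.8,0.1,1.95,0,0,0.5],[-1,0.1,1.95,0,0,0.5],[-1,0.1,1.95,0,0,0.5],[-1,0.1,1.95,0,0,0.5]]]}}

```text
time: 7.55
tool_pos: [0.4101, -0.0615, 0.1742]
tcp_rot: [-0.371, -3.12, 0.001]
wrist_force: [-0.1, -0.5, -1.9]
width: 0.14
```

Run:
```python
from h import *
import pickle
C=cams();s=bot.read_state();print(s["time"],s["tool_pos"],s["wrist_force"],shift(s["tool_pos"],Rdown(YAW)))
pickle.dump(C,open("c6.pkl","wb"))
crop(C["side"],395,265,60,45,13,"s6b.png")
crop(C["top"],425,165,50,45,13,"t6b.png")
cv2.imwrite("pics/top6.png",C["top"]["color"][:,:,::-1]);cv2.imwrite("pics/side6.png",C["side"]["color"][:,:,::-1])
```

```text
7.65 [ 0.40983616 -0.06140623  0.17415264] [ 0.55656882 -0.29684616 -1.5036241 ] (array([0., 0., 0.]), array([-0.04, -0.01,  0.03]))
```

View pics/s6b.png

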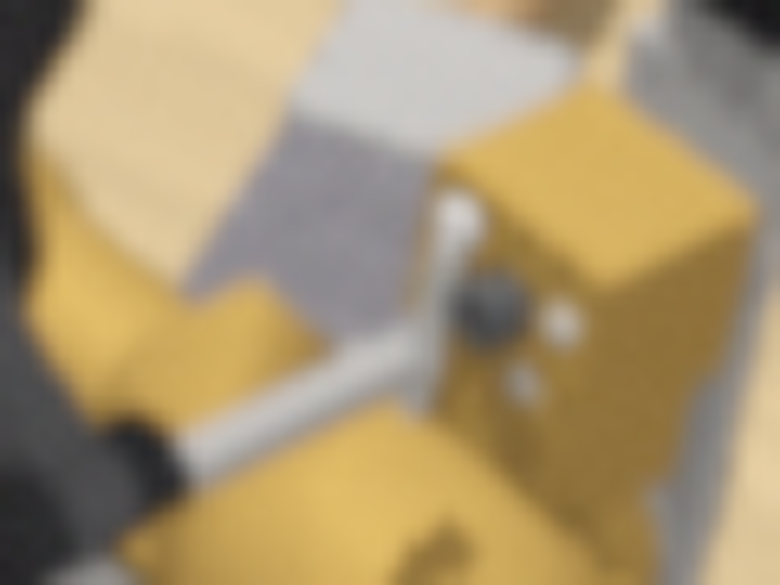

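View pics/t6b.png

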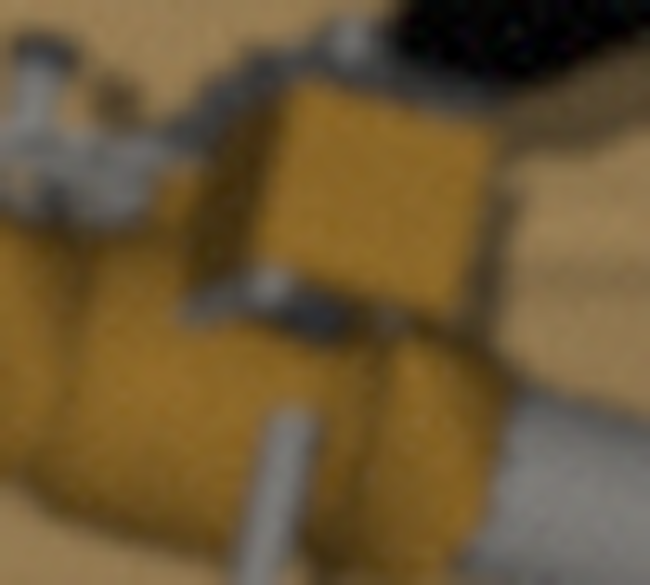

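View pics/top6.png

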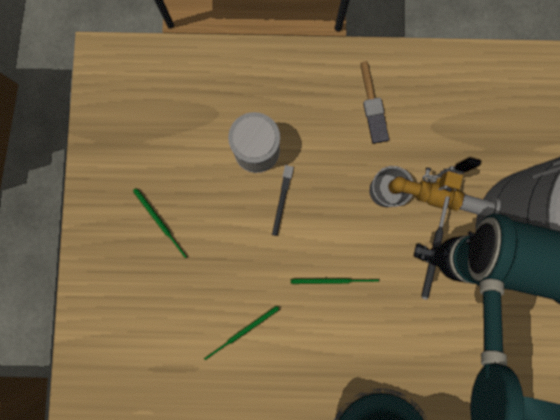

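View pics/side6.png

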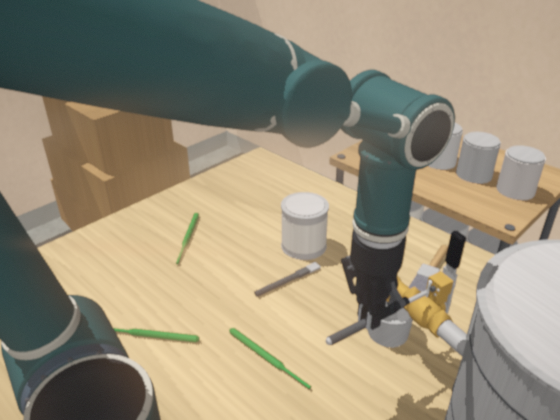

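Run:
```python
from h import *
import rel
C=cams()
for a,b in(((486,248),(430,135)),):
    w,r=tri(C,a,b);print(w,r,rel.totank(w))
tip=tri(C,f([295,415],425,165,13),f([415,347],395,265,13));print("tip",tip,rel.totank(tip[0]).round(1))
```

```text
[ 0.44292841 -0.06058112  0.476055  ] [0.04993089] [-103.23848163    9.03308813  478.17859613]
tip (array([ 0.53119271, -0.09173737,  0.18030237]), array([0.00222633])) [-10.1  -0.5 182.4]
```

The tip lines up with the pin end within about 0.5 mm in both views: side line through (495,308), top through (317,325). The wrist is above the tank. Pushing gently.

Call:
{"op": "servo_tool", "data": {"plan": [[[-0.5,0,0,0,0,0],[-0.9,0,0,0,0,0],[-1.1,0,0,0,0,0],[-1.25,0,0,0,0,0],[-1.4,0,0,0,0,0],[-1.55,0,0,0,0,0],[-1.7,0,0,0,0,0],[-1.8,0,0,0,0,0],[-1.9,0,0,0,0,0],[-2,0,0,0,0,0]]]}}

```text
time: 8.58
tool_pos: [0.4248, -0.065, 0.1722]
tcp_rot: [-0.37, -3.109, -0.001]
wrist_force: [-10.3, 3.4, 1.0]
width: 0.141
```

Run:
```python
from h import *
C=cams();s=bot.read_state();print(s["time"],s["tool_pos"],s["wrist_force"],s["torque"],s["width"],shift(s["tool_pos"],Rdown(YAW)))
print("tip",(R.from_euler("z",YAW,degrees=True).inv().apply(s["tool_pos"]+[.1245*np.cos(np.radians(YAW)),.1245*np.sin(np.radians(YAW)),.006]-[*TK,0])*1000).round(1))
crop(C["side"],395,265,60,45,13,"s7b.png")
crop(C["top"],425,165,50,45,13,"t7b.png")
```

```text
8.6833 [ 0.4250675  -0.06513298  0.17229707] [-10.76160658   1.6161195    0.3390115 ] [ 0.31354624  1.38857463 -0.03950444] 0.14040494541892473 (array([0., 0., 0.]), array([-0.05, -0.58,  0.03]))
tip [  5.8   0.9 178.3]
```

View pics/s7b.png

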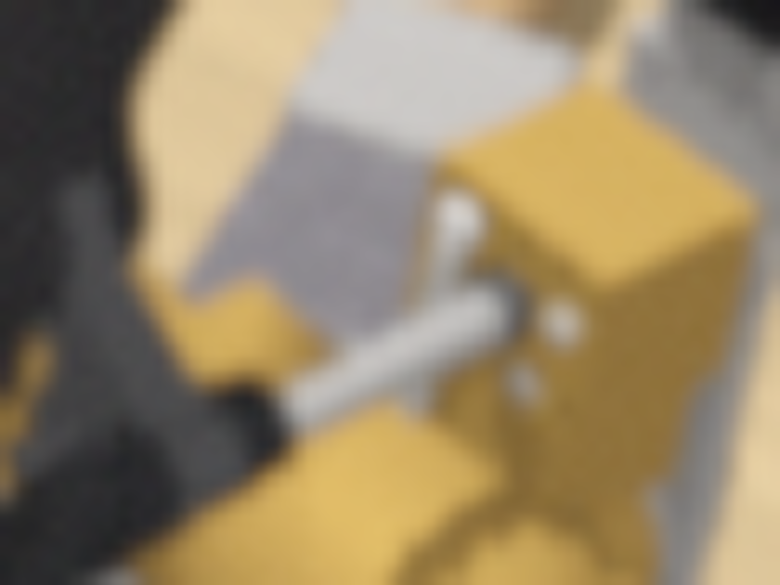

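View pics/t7b.png

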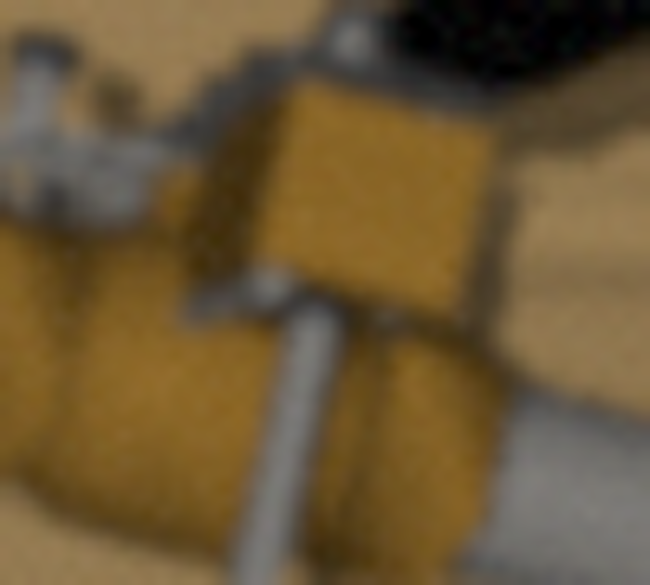

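Call:
{"op": "servo_tool", "data": {"plan": [[[-0.3,0,-0.1,0,-0.5,0],[-0.5,0,-0.15,0,-0.5,0],[-0.7,0,-0.15,0,-0.5,0],[-0.9,0,-0.15,0,-0.5,0],[-1.1,0,-0.15,0,-0.5,0],[-1.3,0,-0.15,0,-0.5,0],[-1.5,0,-0.15,0,-0.5,0],[-1.7,0,-0.15,0,-0.5,0],[-1.8,0,-0.15,0,-0.5,0]]]}}

```text
time: 9.43
tool_pos: [0.4403, -0.0689, 0.1726]
tcp_rot: [-0.37, -3.113, 0.0]
wrist_force: [-4.9, 1.2, -0.1]
width: 0.142
```

```bash
cat > chk.py <<'E'
import sys
from h import *
n=sys.argv[1]
C=cams();s=bot.read_state();print(s["time"],s["tool_pos"],s["wrist_force"],s["torque"],s["width"],shift(s["tool_pos"],Rdown(YAW)))
h=R.from_rotvec(s["tcp_rot"]).apply([-1,0,0]); z=R.from_rotvec(s["tcp_rot"]).apply([0,0,1])
print("tip",(R.from_euler("z",YAW,degrees=True).inv().apply(s["tool_pos"]+.1245*h-.006*z-[*TK,0])*1000).round(1))
crop(C["side"],395,255,60,55,10,"s%s.png"%n)
crop(C["top"],425,150,60,55,10,"t%s.png"%n)
E
python3 chk.py 8
```

```text
9.5333 [ 0.44067342 -0.06894411  0.17273671] [-5.28143142  1.30645734  0.03212601] [0.14336103 0.69777102 0.0029872 ] 0.14248253564784372 (array([0., 0., 0.]), array([-0.06, -0.36,  0.03]))
tip [ 21.9   0.9 178. ]
```

View pics/s8.png

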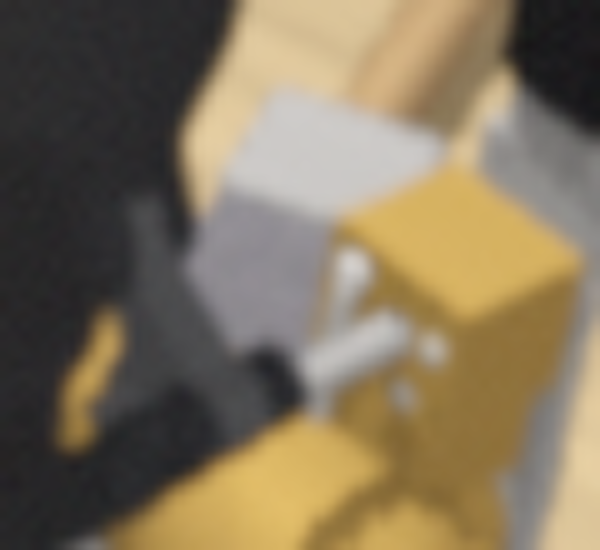

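View pics/t8.png

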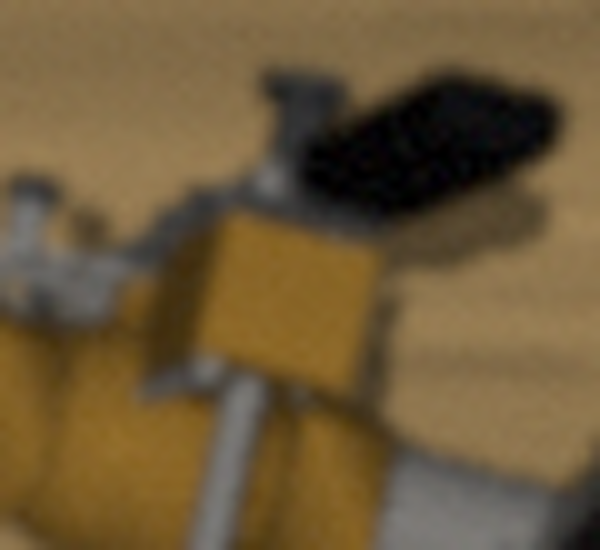

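The shank is in the bore, and the top view shows the pin head now standing out beyond the lever at (300,90). Continuing.

Call:
{"op": "servo_tool", "data": {"plan": [[[-0.3,0,-0.05,0,-0.3,0],[-0.6,0,-0.05,0,-0.3,0],[-0.9,0,-0.05,0,-0.3,0],[-1.2,0,-0.05,0,-0.3,0],[-1.5,0,-0.05,0,-0.3,0],[-1.8,0,-0.05,0,-0.3,0],[-2.1,0,-0.05,0,-0.3,0],[-2.4,0,-0.05,0,-0.3,0],[-2.6,0,-0.05,0,-0.3,0],[-2.6,0,-0.05,0,-0.3,0],[-2.6,0,-0.05,0,-0.3,0]]]}}

```text
time: 10.45
tool_pos: [0.4661, -0.0751, 0.173]
tcp_rot: [-0.371, -3.118, 0.001]
wrist_force: [-0.5, 0.1, -0.8]
width: 0.137
```

```bash
python3 chk.py 9
```

```text
10.55 [ 0.46582895 -0.07502062  0.1729975 ] [-0.34832282 -0.59066792 -1.82884959] [-0.00038933  0.01142427  0.02842682] 0.14135661699655022 (array([0., 0., 0.]), array([-0.06, -0.07,  0.03]))
tip [ 47.8   0.9 178.8]
```

View pics/s9.png

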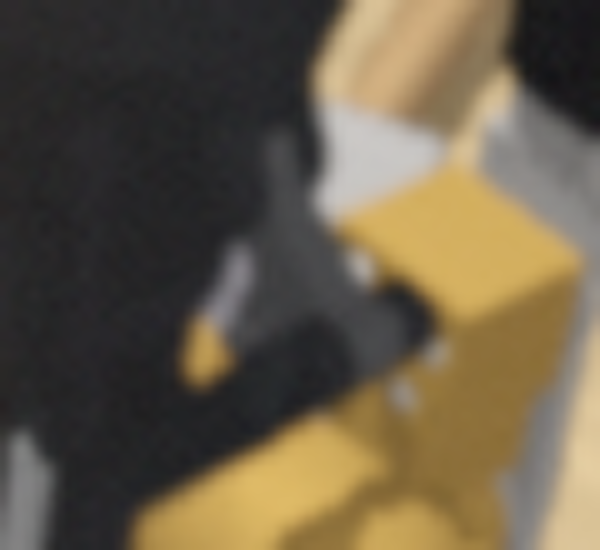

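View pics/t9.png

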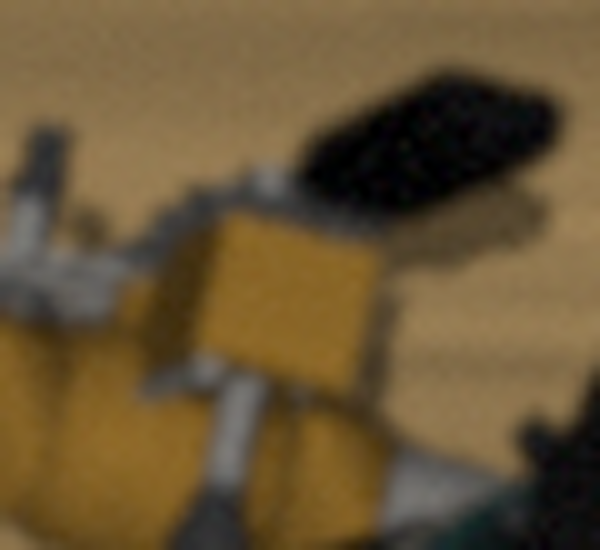

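The pin head has gone from beyond the lever and the force is back to zero, so the pin has dropped. Retracting straight back.

Call:
{"op": "servo_tool", "data": {"plan": [[[0.7,0,0,0,0,0],[1.5,0,0,0,0,0],[2.5,0,0,0,0,0],[3.5,0,0,0,0,0],[4.5,0,0,0,0,0],[5.5,0,0,0,0,0],[6.3,0,0,0,0,0],[6.5,0,0,0,0,0],[6.5,0,-1,0,0,0],[6.5,0,-2,0,0,0],[6.5,0,-2,0,0,0]]]}}

```text
time: 11.47
tool_pos: [0.4051, -0.0602, 0.1963]
tcp_rot: [0.371, 3.115, -0.002]
wrist_force: [0.5, -0.5, -0.4]
width: 0.137
```

```bash
python3 chk.py 10;  python3 - <<'E'
from h import *
C=cams()
cv2.imwrite("pics/side10f.png",C["side"]["color"][:,:,::-1])
crop(C["top"],380,100,150,120,5,"t10f.png")
for t in([.4547,.341,.10],[.4547,.341,.0015]):print(shift(t,Rdown(2)))
E
```

```text
11.5667 [ 0.40411755 -0.06005273  0.19453711] [-0.10069704 -0.60119015 -0.85026668] [-0.03697537  0.03938553  0.03690816] 0.13860114854104252 (array([0., 0., 0.]), array([-0.05,  0.11,  0.03]))
tip [-15.7   1.  200.8]
(array([ 4.38, 40.19,  9.29]), array([ -0.05,  -0.06, -15.57]))
(array([ 4.37, 40.2 , 19.14]), array([ -0.05,  -0.06, -15.57]))
```

View pics/t10f.png

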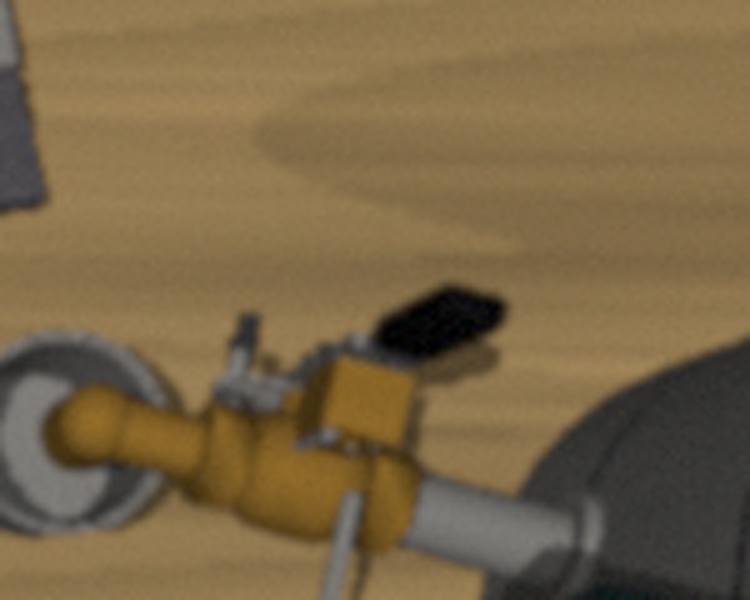

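View pics/s10.png

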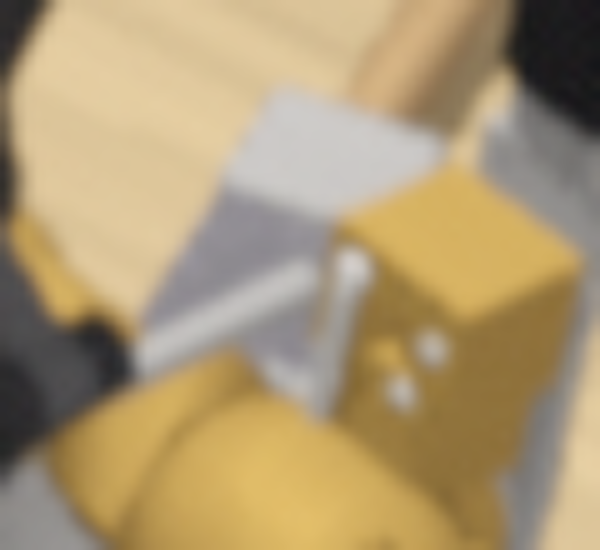

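The bore is empty (side crop (385,352)) and the pin is off the valve, apparently on the bench beyond the stop screw. Laying the punch back where it came from.

Call:
{"op": "servo_tool", "data": {"plan": [[[0.3,3,0,0,0,0],[0.7,6.5,0,0,0,-1],[1.1,10,0,0,0,-3],[1.5,13.5,0.5,0,0,-5],[1.9,17,1.5,0,0,-7],[2.3,20.5,2.5,0,0,-9],[2.7,24,4,0,0,-11],[3.1,27.5,5.5,0,0,-13],[3.5,31,7,0,0,-15.6],[3.9,34.5,8.5,0,0,-15.6],[4.2,37.5,9.3,0,0,-15.6],[4.4,39.5,9.3,0,0,-15.6],[4.4,40.2,9.3,0,0,-15.6],[4.4,40.2,11,0,0,-15.6],[4.4,40.2,13.5,0,0,-15.6],[4.4,40.2,16,0,0,-15.6],[4.4,40.2,17.5,0,0,-15.6],[4.4,40.2,18.2,0,0,-15.6],[4.4,40.2,18.2,0,0,-15.6]]]}}

```text
time: 13.25
tool_pos: [0.4529, 0.3394, 0.0086]
tcp_rot: [0.055, -3.136, 0.006]
wrist_force: [0.0, -1.1, -1.3]
width: 0.136
```

Run:
```python
from h import *
s=bot.read_state();print(s["time"],s["tool_pos"],s["wrist_force"],s["width"]);print(shift([.4547,.341,.001],Rdown(2)))
```

```text
13.25 [0.45289352 0.339442   0.0086464 ] [ 0.04851713 -1.10209801 -1.33601339] 0.13616833106877663
(array([-0.19,  0.15,  0.76]), array([-0.2 , -0.29,  0.  ]))
```

Call:
{"op": "servo_tool", "data": {"plan": [[[0,0,0.2,-0.2,-0.3,0],[0,0,0.4,-0.2,-0.3,0],[0,0,0.55,-0.2,-0.3,0],[0,0,0.7,-0.2,-0.3,0],[0,0,0.75,-0.2,-0.3,0],[0,0,0.75,-0.2,-0.3,0]]]}}

```text
time: 13.75
tool_pos: [0.4531, 0.3396, 0.0016]
tcp_rot: [-0.055, 3.14, 0.001]
wrist_force: [0.5, 0.0, -1.2]
width: 0.14
```

Call:
{"op": "servo_tool", "data": {"plan": [[[0,0,0,0,0,0],[0,0,0,0,0,0],[0,0,0,0,0,0],[0,0,0,0,0,0],[0,0,0,0,0,0]]], "claw": 3.5}}

```text
time: 14.17
tool_pos: [0.4533, 0.3398, 0.0018]
tcp_rot: [-0.055, 3.14, 0.001]
wrist_force: [-0.1, 0.2, -0.4]
width: 0.41
```

Call:
{"op": "servo_tool", "data": {"plan": [[[0,0,-1,0,0,0],[0,0,-3,0,0,0],[0,0,-6,0,0,0],[0,0,-10,0,0,0],[0,0,-14,0,0,0],[0,0,-18,0,0,0],[0,0,-18,0,0,0]]]}}

```text
time: 14.75
tool_pos: [0.4582, 0.3431, 0.193]
tcp_rot: [-0.055, 3.125, 0.016]
wrist_force: [1.2, 0.9, 1.3]
width: 0.409
```

Run:
```python
from h import *
C=cams();s=bot.read_state();print(s["time"],s["tool_pos"],s["wrist_force"],s["width"],s["q"])
cv2.imwrite("pics/side11.png",C["side"]["color"][:,:,::-1])
cv2.imwrite("pics/top11.png",C["top"]["color"][:,:,::-1])
crop(C["top"],380,100,150,120,5,"t11f.png")
crop(C["side"],360,220,130,110,6,"s11f.png")
```

```text
14.85 [0.45487559 0.34083859 0.18580694] [-0.29563182  0.46981409 -0.74429187] 0.4086514546593636 [ 5.99271773e-01  9.14202600e-02  1.89167272e+00 -7.02957725e-05
  1.15009033e+00 -1.00653616e+00]
```

View pics/side11.png

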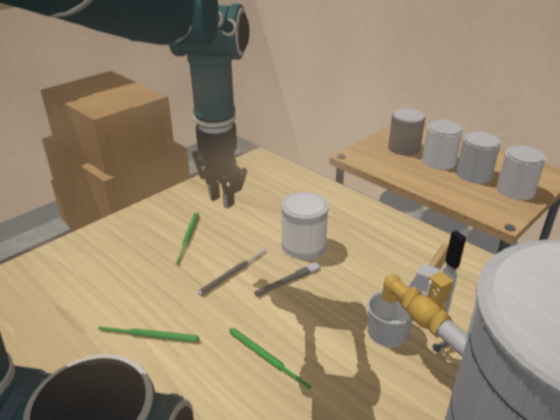

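View pics/top11.png

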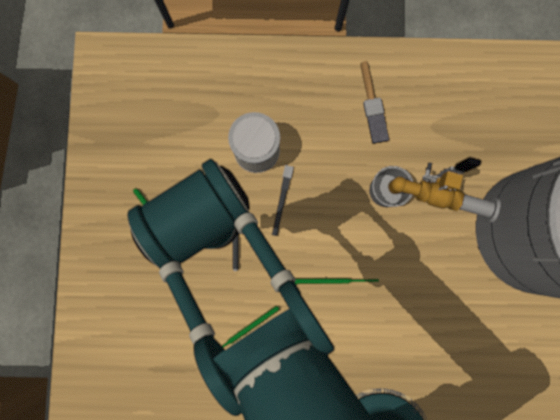

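View pics/t11f.png

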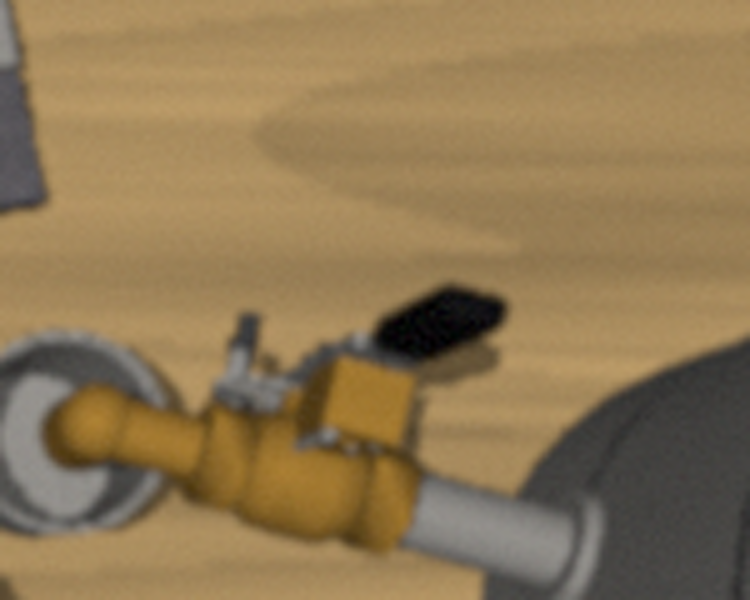

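View pics/s11f.png

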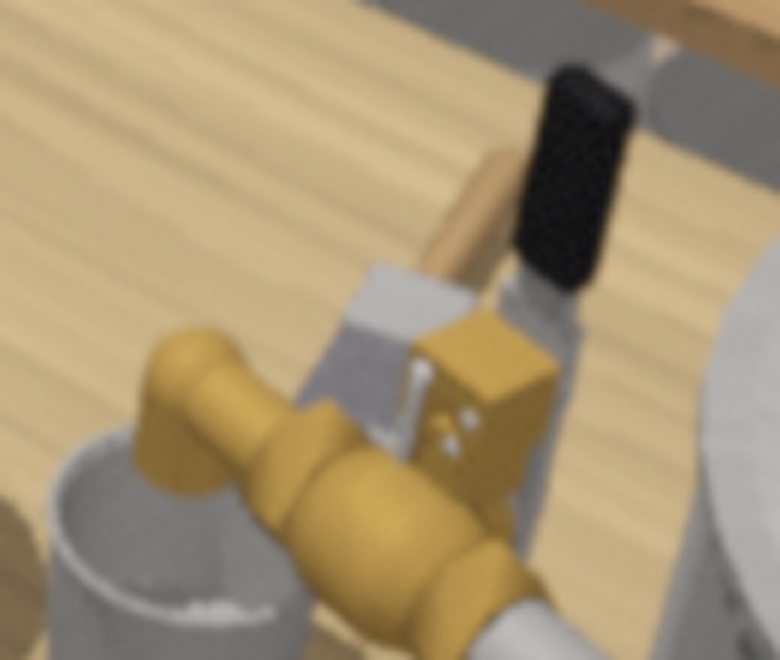

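The side view shows the punch back at (202,290)–(265,252), and the pin on the bench at about (440,345). Now the lever: with closed fingers I'll push the sleeve from the tank side, tool turned 90° so its stiff side pushes.

```bash
cat >> h.py <<'E'
def tw(p): return R.from_euler("z",YAW,degrees=True).apply(np.array(p,float)/1000)+[*TK,0]
RP=Rdown(YAW-90)
def tank(w): return (R.from_euler("z",YAW,degrees=True).inv().apply(np.array(w)-[*TK,0])*1000).round(1)
def tcp_theta(th,r=123,x=44,half=11):
    a=np.radians(th); return tw([x, r*np.sin(a)-13*np.cos(a)-half, 130+r*np.cos(a)+13*np.sin(a)])
E
python3 - <<'E'
from h import *
for p in([44,-48,340],[44,-48,250],[44,-26,250]): print(tw(p),shift(tw(p),RP))
C=cams(); w=onz(C["side"],(440,345),.005); print("pin",w,tank(w))
E
```

```text
[ 0.57167946 -0.15090038  0.34      ] (array([-10.06, -49.48, -15.57]), array([5.6000e-01, 5.0000e-02, 1.0561e+02]))
[ 0.57167946 -0.15090038  0.25      ] (array([-10.  , -49.52,  -6.57]), array([5.6000e-01, 5.0000e-02, 1.0561e+02]))
[ 0.57685259 -0.12951724  0.25      ] (array([-10.59, -47.41,  -6.55]), array([5.6000e-01, 5.0000e-02, 1.0561e+02]))
pin [ 0.60493999 -0.10854552  0.005     ] [66.4  1.   5. ]
```

Call:
{"op": "servo_tool", "data": {"plan": [[[0,0,-3,0,0,7],[0,-2,-6.5,0,0,14],[-0.5,-5,-9.5,0,0,21],[-1,-8.5,-12,0,0,28],[-1.5,-12,-14,0.1,0,35],[-2.2,-15.5,-15.6,0.1,0,42],[-2.9,-19,-15.6,0.2,0,49],[-3.6,-22.5,-15.6,0.2,0,56],[-4.3,-26,-15.6,0.3,0,63],[-5,-29.5,-15.6,0.3,0,70],[-5.8,-33,-15.6,0.4,0,77],[-6.6,-36.5,-15.6,0.4,0,84],[-7.4,-40,-15.6,0.5,0,91],[-8.2,-43,-15.6,0.5,0,98],[-9,-46,-15.6,0.6,0,105.6],[-9.7,-48.5,-15.6,0.6,0,105.6],[-10.1,-49.5,-15.6,0.6,0,105.6],[-10.1,-49.5,-15.6,0.6,0,105.6],[-10.1,-49.5,-15.6,0.6,0,105.6]]], "claw": 0, "grip_force": 60}}

```text
time: 16.53
tool_pos: [0.57, -0.1515, 0.3353]
tcp_rot: [-2.466, -1.94, 0.016]
wrist_force: [-0.3, 0.7, 0.2]
width: -0.005
```

Run:
```python
from h import *
C=cams();s=bot.read_state();print(s["time"],tank(s["tool_pos"]),s["wrist_force"],s["width"],s["q"])
for p in([44,-48,340],[44,-48,250],[44,-26,250]): print(tw(p),shift(tw(p),RP))
cv2.imwrite("pics/side12.png",C["side"]["color"][:,:,::-1])
cv2.imwrite("pics/top12.png",C["top"]["color"][:,:,::-1])
```

```text
16.6333 [ 42.4 -48.  336.5] [ 0.0406864  -0.17703312 -0.2203516 ] 0.002515504566862509 [-0.29659401  0.06039319  1.64737811 -0.00655966  1.44057196 -0.05969276]
[ 0.57167946 -0.15090038  0.34      ] (array([ 0.  ,  0.15, -0.35]), array([-0.41,  0.35,  0.08]))
[ 0.57167946 -0.15090038  0.25      ] (array([0.06, 0.22, 8.65]), array([-0.41,  0.35,  0.08]))
[ 0.57685259 -0.12951724  0.25      ] (array([2.26, 0.22, 8.63]), array([-0.41,  0.35,  0.08]))
```

View pics/side12.png

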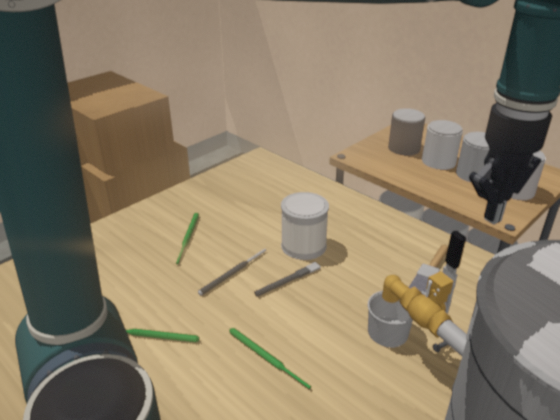

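View pics/top12.png

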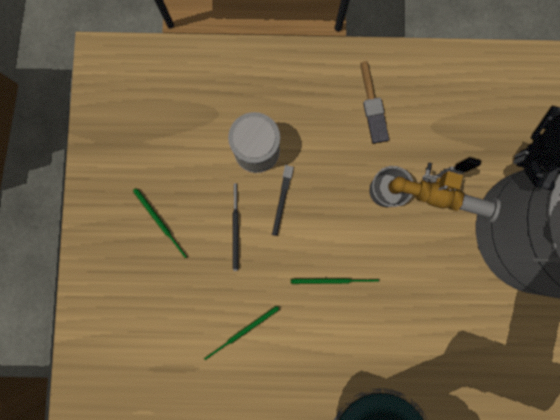

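Both views show the closed fingers above and on the tank side of the sleeve, and the punch on the bench at (236,184)–(236,267). Descending beside the sleeve.

Call:
{"op": "servo_tool", "data": {"plan": [[[0,0.1,1.5,-0.2,0.2,0],[0,0.2,3.5,-0.4,0.3,0],[0,0.2,5.5,-0.4,0.3,0],[0,0.2,7,-0.4,0.3,0],[0,0.2,8,-0.4,0.3,0],[0,0.2,8.6,-0.4,0.3,0],[0,0.2,8.6,-0.4,0.3,0],[0,0.2,8.6,-0.4,0.3,0]]]}}

```text
time: 17.3
tool_pos: [0.5716, -0.1509, 0.2511]
tcp_rot: [2.466, 1.945, -0.0]
wrist_force: [0.1, 0.5, 1.5]
width: -0.004
```

Run:
```python
from h import *
C=cams();s=bot.read_state();print(s["time"],tank(s["tool_pos"]),s["wrist_force"],shift(s["tool_pos"],RP)[1])
crop(C["side"],400,130,150,140,5,"s13.png")
crop(C["top"],400,110,150,110,5,"t13.png")
for th in(0,5,10,15,20,25,30,35,40):print(th,shift(tcp_theta(th),RP)[0])
```

```text
17.4 [ 44.6 -48.3 252. ] [ 0.77839234  0.82240225 -0.46708747] [0.13 0.05 0.1 ]
0 [ 2.43 -0.06 -0.1 ]
5 [ 3.51 -0.06 -0.17]
10 [ 4.59 -0.05 -0.14]
15 [ 5.66 -0.05 -0.02]
20 [ 6.72 -0.05  0.19]
25 [ 7.75 -0.05  0.5 ]
30 [ 8.76 -0.05  0.89]
35 [ 9.72 -0.05  1.37]
40 [10.64 -0.05  1.93]
```

View pics/s13.png

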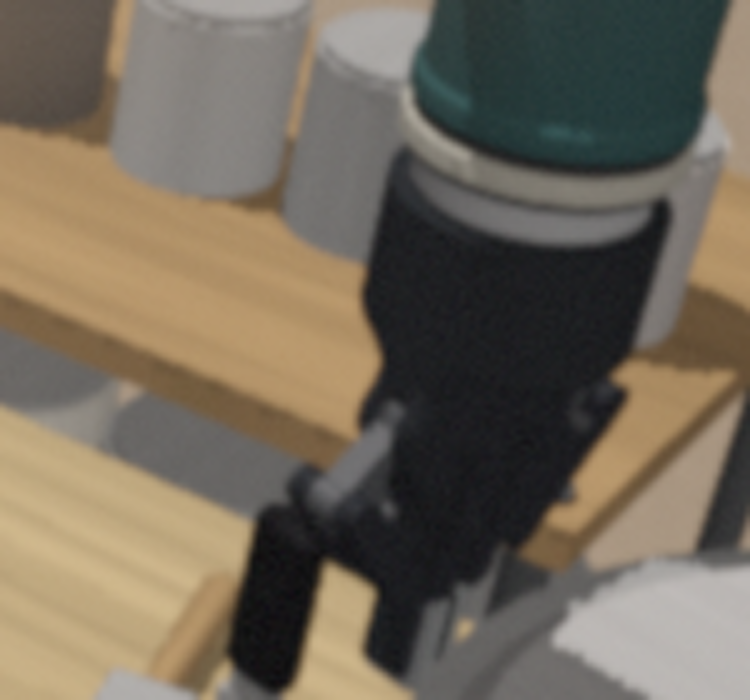

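View pics/t13.png

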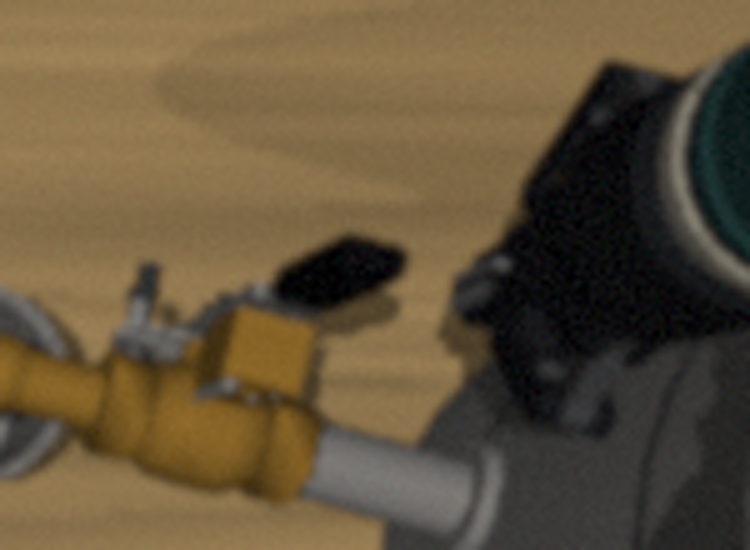

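Call:
{"op": "servo_tool", "data": {"plan": [[[1.2,0,-0.1,0,0,0],[1.9,0,-0.1,0,0,0],[2.3,0,-0.1,0,0,0],[2.7,0,-0.1,0,0,0],[3.1,0,-0.15,0,0,0],[3.5,0,-0.15,0,0,0],[4.05,0,-0.15,0,0,0],[4.6,0,-0.15,0,0,0],[5.15,0,-0.1,0,0,0],[5.65,0,0,0,0,0],[6.2,0,0.1,0,0,0],[6.7,0,0.2,0,0,0],[7.25,0,0.35,0,0,0],[7.75,0,0.5,0,0,0],[8.25,0,0.7,0,0,0],[8.75,0,0.9,0,0,0]]]}}

```text
time: 18.73
tool_pos: [0.594, -0.0674, 0.2449]
tcp_rot: [2.462, 1.94, 0.003]
wrist_force: [0.7, -4.7, 5.3]
width: 0.001
```

Run:
```python
from h import *
C=cams();s=bot.read_state();print(s["time"],tank(s["tool_pos"]),R.from_euler("z",YAW,degrees=True).inv().apply(s["wrist_force"]),shift(s["tool_pos"],RP)[1])
crop(C["side"],360,130,150,140,5,"s14.png")
crop(C["top"],370,100,150,110,5,"t14.png")
for th in range(25,70,5):print(th,shift(tcp_theta(th),RP)[0])
```

```text
18.8333 [ 45.9  39.3 244.4] [ 2.68843911 -3.16082306  3.02613522] [0.36 0.1  0.13]
25 [-1.01 -0.19 -0.25]
30 [-0.   -0.19  0.14]
35 [ 0.97 -0.2   0.62]
40 [ 1.89 -0.2   1.18]
45 [ 2.76 -0.2   1.82]
50 [ 3.57 -0.2   2.53]
55 [ 4.31 -0.2   3.32]
60 [ 4.98 -0.21  4.16]
65 [ 5.58 -0.21  5.06]
```

View pics/s14.png

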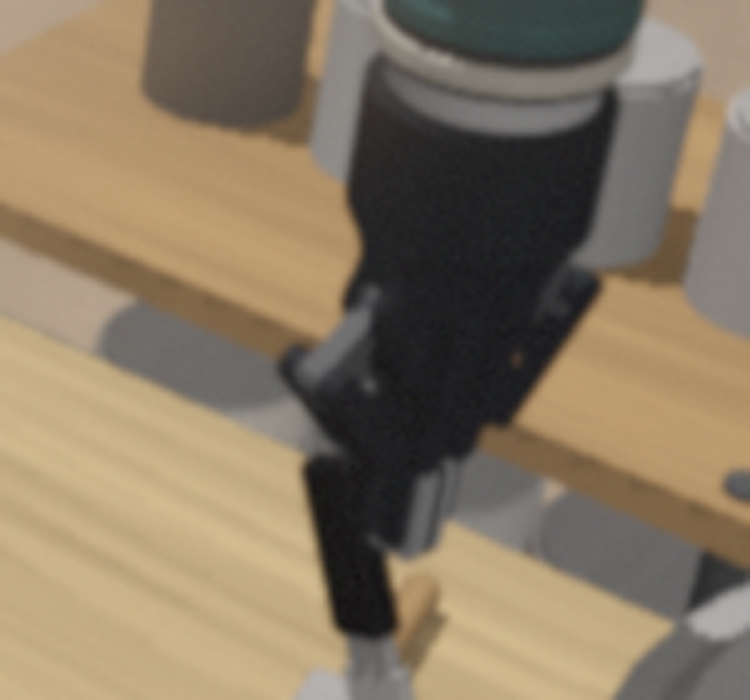

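View pics/t14.png

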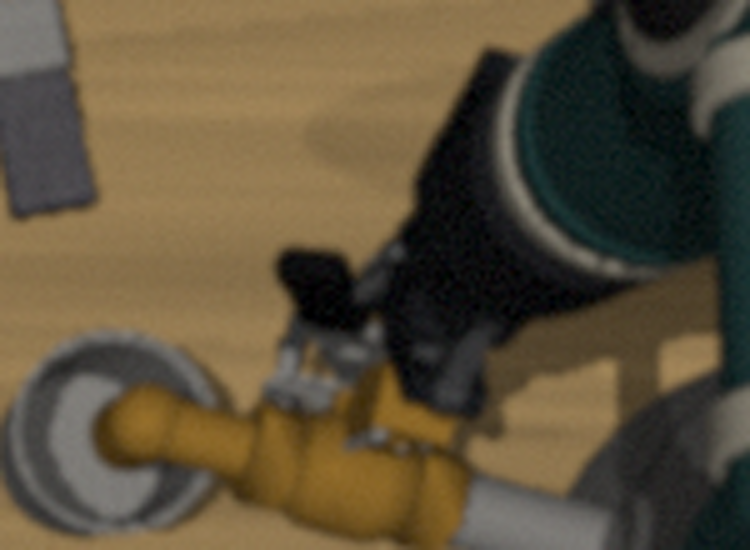

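The lever follows: the sleeve leans about 30° to the spout at 4–7 N. On to about 60°.

Call:
{"op": "servo_tool", "data": {"plan": [[[0.5,-0.1,0.35,0,0,0],[0.95,-0.2,0.6,0,0,0],[1.45,-0.2,0.9,0,0,0],[1.9,-0.2,1.2,0,0,0],[2.35,-0.2,1.5,0,0,0],[2.75,-0.2,1.8,0,0,0],[3.15,-0.2,2.2,0,0,0],[3.55,-0.2,2.55,0,0,0],[3.95,-0.2,2.9,0,0,0],[4.3,-0.2,3.3,0,0,0],[4.65,-0.2,3.75,0,0,0],[5,-0.2,4.15,0,0,0]]]}}

```text
time: 19.83
tool_pos: [0.6064, -0.0174, 0.2051]
tcp_rot: [2.459, 1.939, 0.011]
wrist_force: [2.1, -2.3, 6.6]
width: -0.002
```

```bash
cat > lv.py <<'E'
import sys
from h import *
n=sys.argv[1]
C=cams();s=bot.read_state();print(s["time"],tank(s["tool_pos"]),R.from_euler("z",YAW,degrees=True).inv().apply(s["wrist_force"]).round(2),shift(s["tool_pos"],RP)[1])
crop(C["side"],360,150,150,140,5,"s%s.png"%n)
crop(C["top"],370,100,150,110,5,"t%s.png"%n)
for th in eval(sys.argv[2]):print(th,shift(tcp_theta(th),RP)[0])
E
python3 lv.py 15 "range(54,92,3)"
```

```text
19.9333 [ 45.4  90.1 204. ] [ 1.5  -0.19  2.25] [0.55 0.04 0.15]
54 [-0.92 -0.14 -0.88]
57 [-0.5  -0.14 -0.39]
60 [-0.11 -0.15  0.12]
63 [ 0.26 -0.15  0.65]
66 [ 0.6  -0.15  1.21]
69 [ 0.91 -0.16  1.77]
72 [ 1.19 -0.16  2.36]
75 [ 1.44 -0.17  2.96]
78 [ 1.66 -0.17  3.57]
81 [ 1.84 -0.18  4.19]
84 [ 1.99 -0.19  4.82]
87 [ 2.11 -0.19  5.45]
90 [ 2.2  -0.2   6.09]
```

View pics/s15.png

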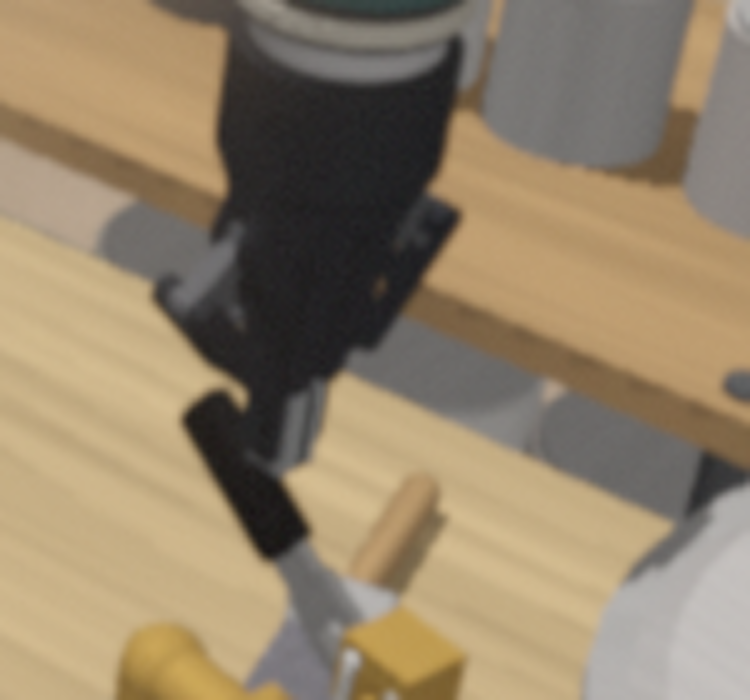

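View pics/t15.png

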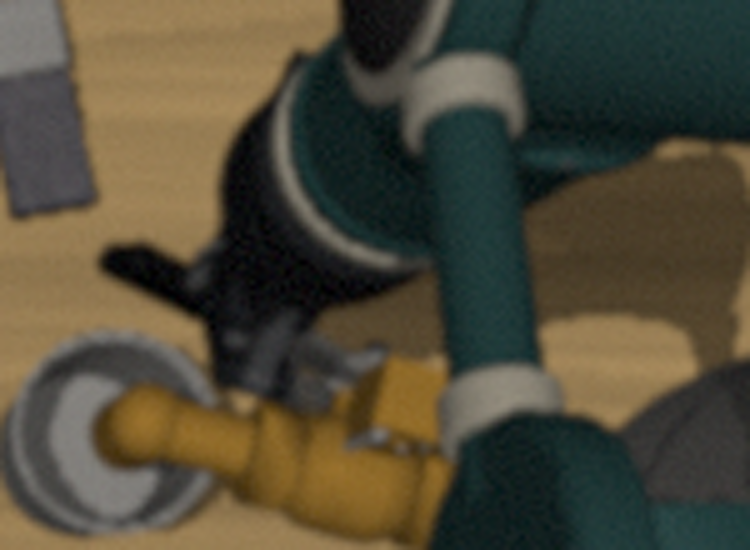

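Call:
{"op": "servo_tool", "data": {"plan": [[[0.05,-0.1,0.3,0.3,0,0],[0.15,-0.15,0.5,0.5,0,0],[0.26,-0.15,0.65,0.5,0,0],[0.4,-0.15,0.85,0.5,0,0]]]}}

```text
time: 20.27
tool_pos: [0.6067, -0.0126, 0.1973]
tcp_rot: [2.464, 1.944, 0.005]
wrist_force: [2.6, -0.3, 7.2]
width: 0.001
```

```bash
python3 lv.py 16 "range(60,76,2)"
```

```text
20.3667 [ 45.3  94.9 196.9] [1.28 1.37 3.95] [ 0.25 -0.04  0.15]
60 [-0.58 -0.13 -0.59]
62 [-0.33 -0.13 -0.24]
64 [-0.1  -0.13  0.12]
66 [ 0.12 -0.13  0.49]
68 [ 0.33 -0.14  0.87]
70 [ 0.53 -0.14  1.26]
72 [ 0.71 -0.14  1.65]
74 [ 0.88 -0.14  2.05]
```

Free so far at about 63.5° with about 7 N. Now small steps.

Call:
{"op": "servo_tool", "data": {"plan": [[[0.1,-0.1,0.3,0.2,0,0],[0.2,-0.1,0.5,0.2,0,0],[0.25,-0.1,0.7,0.2,0,0]]]}}

```text
time: 20.62
tool_pos: [0.6075, -0.0092, 0.1914]
tcp_rot: [2.465, 1.945, 0.006]
wrist_force: [1.9, 0.4, 7.7]
width: -0.004
```

Call:
{"op": "servo_tool", "data": {"plan": [[[0.1,-0.05,0.3,0,0,0],[0.2,-0.05,0.5,0,0,0],[0.25,-0.05,0.7,0,0,0]]]}}

```text
time: 20.87
tool_pos: [0.6083, -0.0062, 0.1857]
tcp_rot: [2.465, 1.944, 0.01]
wrist_force: [0.2, 0.2, 8.1]
width: 0.002
```

Call:
{"op": "servo_tool", "data": {"plan": [[[0.1,0,0.3,0,0,0],[0.15,0,0.5,0,0,0],[0.22,0,0.7,0,0,0]]]}}

```text
time: 21.12
tool_pos: [0.6091, -0.0041, 0.1815]
tcp_rot: [2.464, 1.944, 0.011]
wrist_force: [-5.5, -2.7, 18.6]
width: -0.001
```

Call:
{"op": "servo_tool", "data": {"plan": [[[0.1,0,0.3,0,0,0],[0.15,0,0.5,0,0,0],[0.2,0,0.7,0,0,0]]]}}

```text
time: 21.37
tool_pos: [0.6096, -0.0029, 0.179]
tcp_rot: [2.463, 1.943, 0.01]
wrist_force: [-10.5, -3.1, 26.2]
width: -0.002
```

```bash
python3 lv.py 17 "range(68,92,2)"
```

```text
21.4667 [ 46.  104.8 178.9] [-7.41 -5.43 20.25] [ 0.42 -0.15  0.15]
68 [-0.66 -0.2  -0.92]
70 [-0.46 -0.2  -0.54]
72 [-0.28 -0.2  -0.15]
74 [-0.11 -0.2   0.25]
76 [ 0.04 -0.21  0.66]
78 [ 0.18 -0.21  1.06]
80 [ 0.3  -0.21  1.48]
82 [ 0.42 -0.21  1.89]
84 [ 0.51 -0.22  2.32]
86 [ 0.59 -0.22  2.74]
88 [ 0.66 -0.22  3.17]
90 [ 0.71 -0.23  3.59]
```

View pics/s17.png

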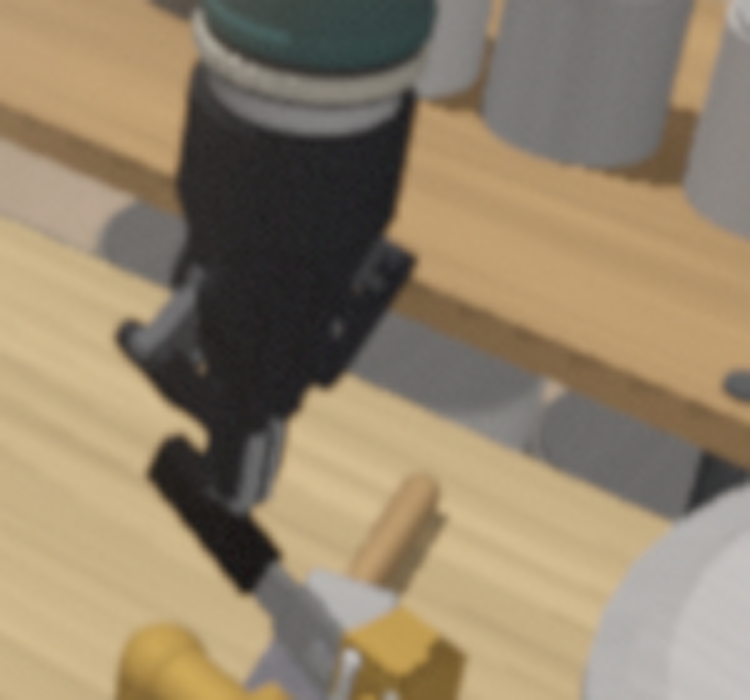

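Force rose from 8 to 18 to 26 N at about 72°, which looks like the stop. Before trusting it I'll compare lever images under load.

Run:
```python
from h import *
C=cams();s=bot.read_state();print(s["time"],tank(s["tool_pos"]),s["wrist_force"])
np.save("sA.npy",C["side"]["color"]);np.save("tA.npy",C["top"]["color"])
crop(C["side"],380,230,70,65,10,"s18.png")
crop(C["top"],380,130,75,60,10,"t18.png")
```

```text
21.5667 [ 46.  104.8 178.9] [-8.35394391 -3.2723938  20.86768987]
```

View pics/s18.png

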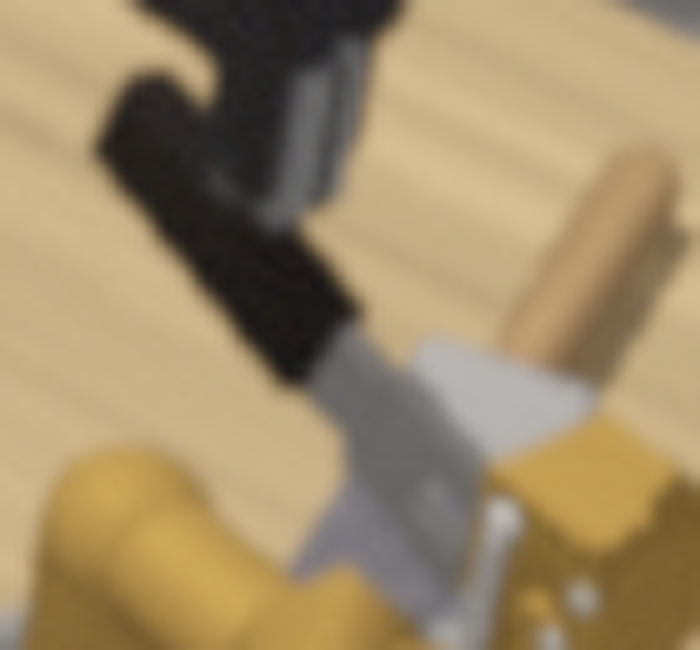

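View pics/t18.png

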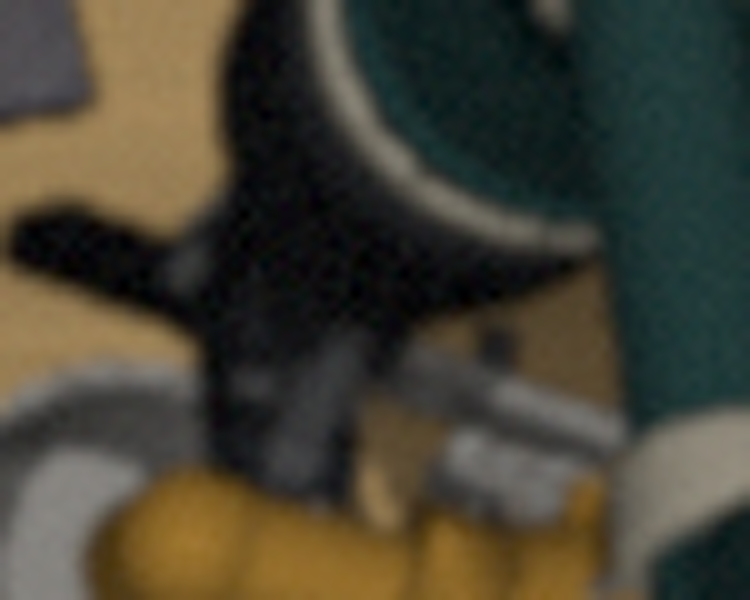

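```bash
cat > ang.py <<'E'
from h import *
C=cams()
def pr(th,c,r,off=0,x=42):
    a=np.radians(th); return proj(C[c],tw([x,r*np.sin(a)+off*np.cos(a),130+r*np.cos(a)-off*np.sin(a)]))[0]
if __name__=="__main__":
    for th in range(62,90,3): print(th,pr(th,"side",151).round(1),pr(th,"side",85).round(1),"top",pr(th,"top",151).round(1),pr(th,"top",85).round(1))
E
python3 ang.py
```

```text
62 [395.3 231.7] [415.2 261.5] top [390.2 151.8] [414.8 162.6]
65 [393.6 233.8] [414.2 262.6] top [387.5 152.2] [413.2 162.8]
68 [392. 236.] [413.2 263.8] top [385.1 152.6] [411.8 163. ]
71 [390.6 238.4] [412.2 265.1] top [382.8 153.1] [410.4 163.2]
74 [389.3 241. ] [411.4 266.5] top [380.8 153.7] [409.2 163.5]
77 [388.1 243.6] [410.7 268. ] top [379.  154.3] [408.  163.8]
80 [387.1 246.4] [410.  269.5] top [377.4 155. ] [407.  164.1]
83 [386.3 249.3] [409.5 271.1] top [376.  155.7] [406.1 164.4]
86 [385.6 252.3] [409.  272.8] top [374.9 156.4] [405.3 164.8]
89 [385.  255.4] [408.6 274.6] top [373.9 157.2] [404.6 165.2]
```

Call:
{"op": "servo_tool", "data": {"plan": [[[0.05,-0.1,0.2,0.2,0,0],[0.1,-0.1,0.35,0.4,0,0],[0.1,-0.1,0.5,0.4,0,0],[0.1,-0.1,0.5,0.4,0,0],[0.1,-0.1,0.5,0.4,0,0]]]}}

```text
time: 22.08
tool_pos: [0.6095, -0.0027, 0.1787]
tcp_rot: [2.465, 1.945, 0.005]
wrist_force: [-6.7, -3.9, 21.1]
width: -0.0
```

Run:
```python
from h import *
C=cams();s=bot.read_state();print(s["time"],tank(s["tool_pos"]),s["wrist_force"])
crop(C["side"],380,230,70,65,10,"s19.png")
a=np.load("sA.npy")[225:300,375:430].astype(np.float32).mean(2);b=C["side"]["color"][225:300,375:430].astype(np.float32).mean(2)
print(cv2.phaseCorrelate(a[15:40,5:40].copy(),b[15:40,5:40].copy()))
d=np.abs(a-b); ys,xs=np.where(d>25); print(len(ys),d.max())
```

```text
22.1833 [ 45.9 104.9 178.8] [-7.61847927 -4.41832342 21.4273946 ]
((-0.013991510162757237, 0.5312291256151003), 1.0272851917478774)
0 12.333336
```

View pics/s19.png

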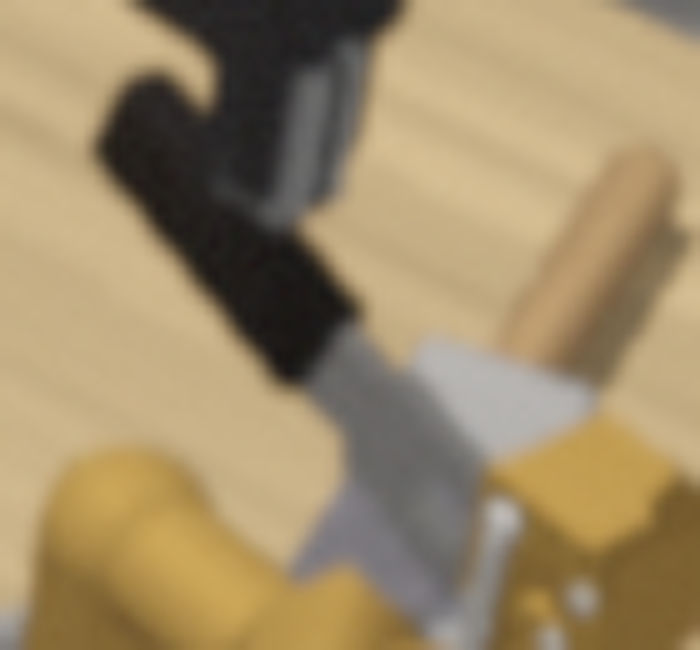

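5 mm more command gave no motion (TCP z 178.8, 21 N, image unchanged), so it is a firm stop. I'll lift off, check that the lever stayed, and probe once more at a different spot on the sleeve to rule out the fingers catching on something.

Call:
{"op": "servo_tool", "data": {"plan": [[[-0.3,0,-0.8,0,0,0],[-0.5,-0.2,-2,0,0,0],[-0.5,-0.4,-3,0,0,0],[-0.5,-0.4,-3,0,0,0],[-0.5,-0.4,-3,0,0,0]]]}}

```text
time: 22.6
tool_pos: [0.6044, -0.0064, 0.2091]
tcp_rot: [2.465, 1.945, 0.006]
wrist_force: [-0.3, 0.3, -0.6]
width: -0.004
```

Run:
```python
from h import *
C=cams();s=bot.read_state();print(s["time"],tank(s["tool_pos"]),s["wrist_force"])
crop(C["side"],380,230,70,65,10,"s20.png")
for th in(66,70,72,74,76,78): print(th,shift(tcp_theta(th,r=142,x=42),RP))
a=np.load("sA.npy")[255:285,385:425].astype(np.float32).mean(2);b=C["side"]["color"][255:285,385:425].astype(np.float32).mean(2)
print(np.abs(a-b).max(),cv2.phaseCorrelate(a,b))
```

```text
22.7 [ 41.2 100.  207.8] [ 0.15967861 -0.06344321 -0.66955507]
66 (array([1.34, 0.08, 0.82]), array([ 0.11, -0.08,  0.16]))
70 (array([1.8 , 0.08, 1.7 ]), array([ 0.11, -0.08,  0.16]))
72 (array([2.  , 0.08, 2.16]), array([ 0.11, -0.08,  0.16]))
74 (array([2.19, 0.08, 2.62]), array([ 0.11, -0.08,  0.16]))
76 (array([2.36, 0.08, 3.09]), array([ 0.11, -0.08,  0.16]))
78 (array([2.52, 0.08, 3.56]), array([ 0.11, -0.08,  0.16]))
44.999996 ((0.4526610145238763, 0.023282737600464287), 0.9660504134496053)
```

View pics/s20.png

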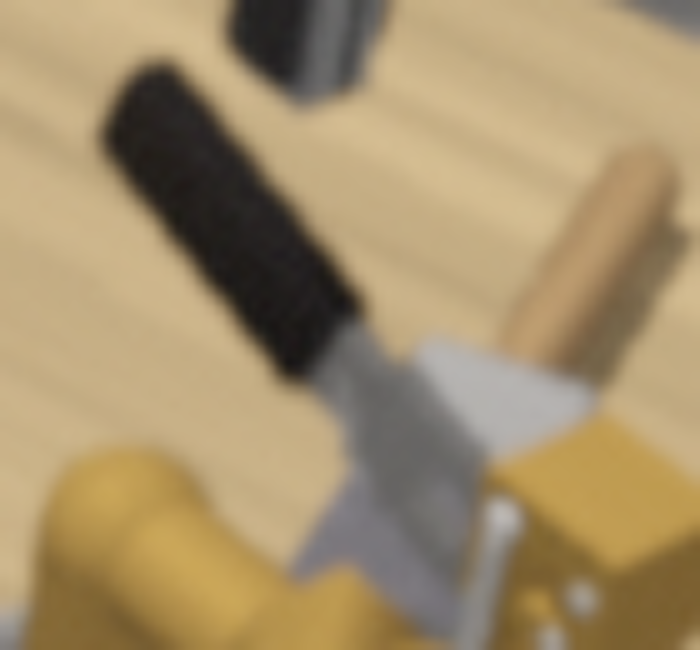

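After lift-off the sleeve end sits about 1 px higher ((155,60) against (150,75) in the crop), so the stop gives a little. A second, gentler probe farther out, releasing slowly.

Call:
{"op": "servo_tool", "data": {"plan": [[[1,0,0,0,0,0],[1.8,0.1,0.3,0,0,0],[1.85,0.1,0.8,0,0,0],[1.85,0.1,1.2,0,0,0],[1.85,0.1,1.4,0,0,0],[1.85,0.1,1.4,0,0,0]]]}}

```text
time: 23.2
tool_pos: [0.6083, 0.0115, 0.1924]
tcp_rot: [-2.465, -1.946, -0.001]
wrist_force: [-0.1, 0.8, 0.3]
width: 0.004
```

Call:
{"op": "servo_tool", "data": {"plan": [[[0,0,0.1,0,0,0],[0.05,0,0.2,0,0,0],[0.05,0,0.3,0,0,0]]]}}

```text
time: 23.45
tool_pos: [0.6084, 0.0118, 0.1894]
tcp_rot: [-2.465, -1.946, -0.001]
wrist_force: [0.1, 0.2, -0.5]
width: -0.002
```

Call:
{"op": "servo_tool", "data": {"plan": [[[0,0,0.1,0,0,0],[0.05,0,0.2,0,0,0],[0.05,0,0.3,0,0,0]]]}}

```text
time: 23.7
tool_pos: [0.6088, 0.0123, 0.1868]
tcp_rot: [-2.466, -1.946, -0.002]
wrist_force: [-0.7, -0.6, 6.6]
width: 0.001
```

Call:
{"op": "servo_tool", "data": {"plan": [[[0,0,0.1,0,0,0],[0.05,0,0.2,0,0,0],[0.05,0,0.2,0,0,0]]]}}

```text
time: 23.95
tool_pos: [0.6089, 0.0124, 0.1867]
tcp_rot: [2.466, 1.946, 0.001]
wrist_force: [-4.0, -1.2, 7.8]
width: -0.001
```

Call:
{"op": "servo_tool", "data": {"plan": [[[0,0,0.1,0,0,0],[0.05,0,0.2,0,0,0],[0.05,0,0.2,0,0,0]]]}}

```text
time: 24.2
tool_pos: [0.6092, 0.0123, 0.1865]
tcp_rot: [2.464, 1.945, 0.001]
wrist_force: [-4.0, -2.0, 8.5]
width: -0.001
```

Call:
{"op": "servo_tool", "data": {"plan": [[[0,0,0.1,0,0,0],[0.05,0,0.3,0,0,0],[0.05,0,0.3,0,0,0]]]}}

```text
time: 24.45
tool_pos: [0.6094, 0.0126, 0.1856]
tcp_rot: [2.464, 1.945, 0.002]
wrist_force: [-4.9, -1.7, 10.6]
width: 0.001
```

Call:
{"op": "servo_tool", "data": {"plan": [[[0.05,0,0.2,0,0,0],[0.1,0,0.4,0,0,0],[0.1,0,0.6,0,0,0],[0.1,0,0.6,0,0,0]]]}}

```text
time: 24.78
tool_pos: [0.6098, 0.0135, 0.1833]
tcp_rot: [2.463, 1.944, 0.003]
wrist_force: [-8.5, 0.4, 17.2]
width: 0.002
```

Run:
```python
from h import *
C=cams();s=bot.read_state();print(s["time"],tank(s["tool_pos"]),s["wrist_force"])
crop(C["side"],380,230,70,65,10,"s21.png")
```

```text
24.8833 [ 42.4 120.8 183.3] [-8.54229889 -0.09051398 17.51989977]
```

View pics/s21.png

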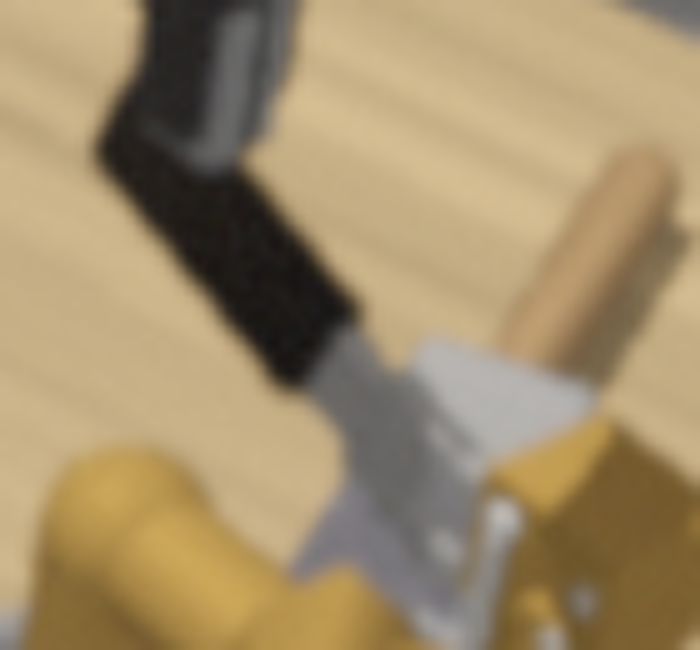

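The same limit again (sleeve at the same place, 17 N) from a different contact point. Releasing slowly, then moving clear.

Call:
{"op": "servo_tool", "data": {"plan": [[[0,0,0,0,0,0],[0,0,-0.1,0,0,0],[-0.05,0,-0.2,0,0,0],[-0.1,0,-0.3,0,0,0],[-0.1,0,-0.4,0,0,0],[-0.15,0,-0.5,0,0,0],[-0.2,0,-0.7,0,0,0],[-0.3,0,-1.2,0,0,0],[-0.3,0,-2.5,0,0,0],[-0.3,0,-5,0,0,0],[-0.3,0,-8,0,0,0],[-0.3,0,-11,0,0,0],[-0.3,0,-14,0,0,0],[-0.3,0,-16,0,0,0],[-0.3,0,-16,0,0,0],[-0.3,0,-16,0,0,0]]]}}

```text
time: 26.22
tool_pos: [0.6095, 0.0108, 0.3464]
tcp_rot: [2.46, 1.943, 0.009]
wrist_force: [0.2, 0.3, -0.0]
width: 0.004
```

Run:
```python
from h import *
C=cams();s=bot.read_state();print(s["time"],tank(s["tool_pos"]),s["wrist_force"])
cv2.imwrite("pics/side22f.png",C["side"]["color"][:,:,::-1])
cv2.imwrite("pics/top22f.png",C["top"]["color"][:,:,::-1])
crop(C["side"],380,230,70,65,10,"s22.png")
```

```text
26.3167 [ 41.3 117.8 342.6] [-1.8642237  -0.19911473 -0.39550075]
```

View pics/s22.png

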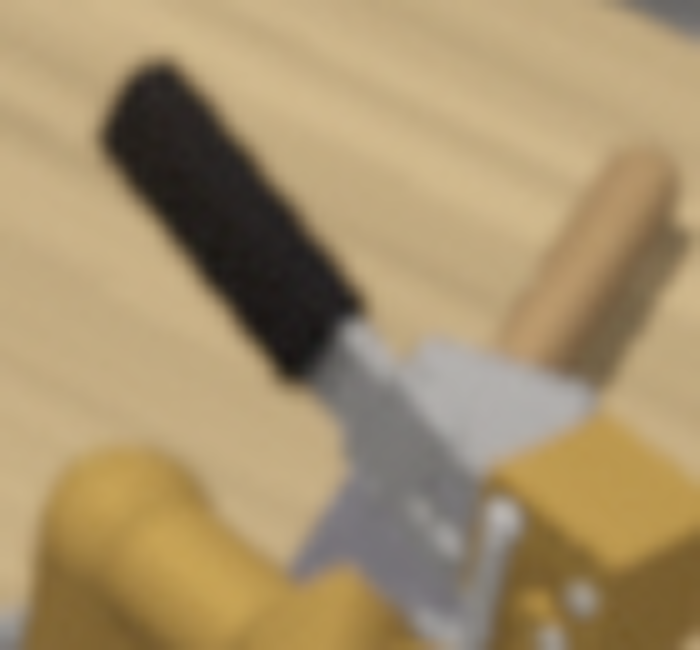

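View pics/side22f.png

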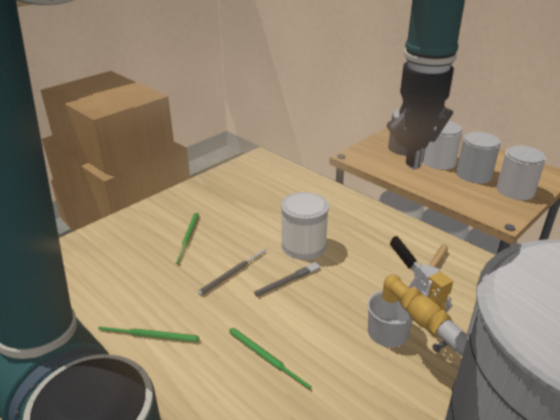

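View pics/top22f.png

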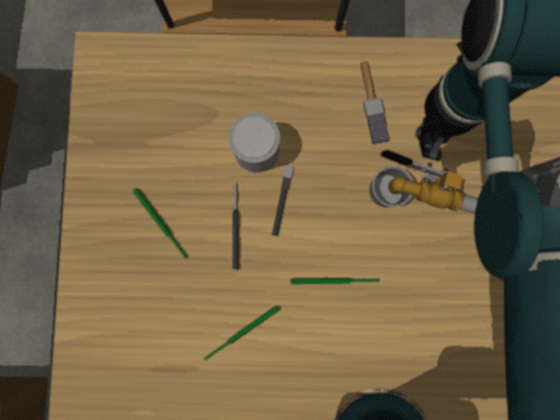

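The unloaded rest position repeats exactly ((155,60) both times). Pin, punch and bystanders are in place, and the gripper is clear.

Run:
```python
from workcell import finish_job
print(finish_job())
```

```text
the job is handed in; nothing more can be done
None
```

I drove the pin out, laid the punch back on the bench, swung the lever onto its stop, and handed the job in at about 26 s of the 70 s allowed.

- **Pin:** I pushed it out from the headless end with the punch, with about 11 N shown on the wrist in the readings. The camera then showed the bore empty and the pin on the bench below the lever.
- **Punch:** It went back to where it was picked up, and both cameras showed it lying there.
- **Lever:** I pushed it over with closed fingers at about 7–8 N until the force rose sharply at roughly 72°. The highest reading was about 28 N, under the 50 N limit. A second, gentler push at a different spot on the sleeve, up to about 19 N, hit the same limit.
- **Last checks:** The gripper is clear of everything, the wrist force is near zero, and nothing else in the scene looks moved.

**Disagreements:**
- **Lever spring-back:** The lever springs back about 1° when the load comes off. It came to the same place after both pushes, so I take that as its rest on a slightly soft stop. I could not see the stop contact itself.
- **Punch grip:** The gripper read about 12 mm on the 14 mm punch, but the grip held throughout.

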